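Load the dishes on the screw jack and wind it up to the index

ROBOT

A 6-joint arm with a two-finger parallel gripper is mounted at the origin on the work surface; the furniture and walls round the work are solid. World frame = base frame: x ahead of the robot, y to its left, z up, the work surface at z = 0. Lengths are in m, angles in rad, forces in N, time in s.
With the tool pointing down it reaches from about 0.35 to 0.85 m from the base axis. Payload 8.1 kg.
Tool frame: the origin (TCP) lies midway between the tips of the shut fingers; the grasp point (between the pads) lies 19 mm behind it; z points along the fingers, y is the line along which they close (so a half turn about z gives the same grasp; the last joint's range is limited). The gripper opens to 93 mm and grips with 3 to 60 N. Pads are 15 mm wide; open, the fingers measure 128 mm over their backs; the gripper's body (75 mm by 188 mm) begins 65 mm behind the grasp point.
Start: joints at [-1.376, 0.13, 1.488, -0, 1.523, -0.085], TCP at [0.166, -0.577, 0.219] pointing down, gripper open.
Joint ranges: [-2.96, 2.96], [-0.89, 2.26], [0.02, 2.5], [-1.34, 4.48], [0, 2.73], [-2.66, 2.66]. Speed limits (rad/s): [2.39, 2.39, 2.79, 3.14, 3.14, 3.14].

INTERFACE

Orientations are given as a rotation vector (axis times angle).
In Python, from plant import robot, cams gives the robot as it stands. The module is installed in compiled form; this text tells all that it offers.
- The arm moves only by the tool play_rows, never from a script. Its arguments are lists of equal length, an entry for each row: "slide": the shift along the tool's x, y, z scaled (see below), a list of three; "twist": the turn, a rotation vector about the tool's x, y, z scaled (see below), a list of three. A call has exactly 8 rows; each row shifts and turns the commanded pose from where the row before left it, along the tool's axes as they then stand; what a row does not reach is not made up. The controller multiplies each number of a shift by 25 cm and each number of a turn by 60 degrees. A row lasts 1/10 s, in which the tool goes at most 50 mm and 8.59 degrees, less where a joint would pass 70% of its speed; a pose out of reach is approached as far as the arm can. A call with a number of a shift or a turn outside -1 to 1 is refused whole. A call with a gripper value outside its range is refused whole. "fingers" is the closure, from -1 (fully open) to 1 (shut), set as the call begins (left out, the last holds). The fingers move at their own pace and stop on an object; "force" is the grip in N (left out, the last holds). Time passes only in rows, so rows that do not move let the fingers close, or fill a call up. It gives the time, the measured TCP pose, the force, the opening and the grip force at its end, in the units of the state.
- robot.read_state(): the state, without advancing time (a new reading comes with each control period).
- cams.read_camera(name): name is "scene" or "top" or "wrist"; returns (picture, depth): 420x560x3 uint8, red, green, blue; 420x560 float32, m along the optical axis (not along the pixel's ray), 0 where there is no reading.
- cams.get_calibration(name): a dict with "fx", "fy", "cx", "cy" (pixels), "k1" (the pictures are not rectified: a ray, as slopes to the right and down, at radius r is drawn at 1 + k1 r^2 times it, then the intrinsics apply), "world_from_camera" (4x4, takes a point from camera to world coordinates). Camera axes: x right, y down, z forward; pixel columns grow to the right and rows downward; lengths in m; the calibration is good to about 2 mm. A picture is of the moment at which its call begins: read the wrist's pose just before it. get_calibration takes no time and is no camera call; for the wrist camera it gives the pose at the moment of the call.
- robot.close_job(): hands the job in; it is judged then, once.
The state is a dict: "t": time; "q": joint angles; "dq": joint speeds; "joint_torque": joint torques, N m; "tool_pos": TCP position; "orientation": TCP orientation; "force": force on the tool from outside, world axes, zero at the start; "wrist_torque": the same for the moment, N m; "opening": finger opening in m; "gripper_force": force on a finger pad.
Only numpy, scipy, OpenCV 4.12 (cv2) and the standard library are available. Lean on these libraries where they do the work, as an engineer would, in place of code of your own. Each camera call takes 0.05 s, during which the arm holds its last target. There are 200 camera calls.

TASK

Lay every petri dish into a nest of its own on the lowered jack platform and press each one down until it sits level and fully home. Then fit the crank handle on the jack's shaft and wind the platform up until its black pointer is level with the red index on the post, without shifting the index or turning the shaft with the fingers. Finally take the crank off and stand it upright on its round rubber mat, and leave the white reagent bottle and the carton where they are.

Things in the scene. Friction and masses are not known exactly. Their poses are not given: they have to be found in the camera images.
- jack: screw jack fixed on the bench. Origin on the bench under the platform's middle, z up. Flat grey base, 12 mm; aluminium platform 104 (x) x 280 (y) x 10 mm, its top at z = 55 mm when lowered, with three nests in a row along y; blue drive column (62 mm square, 86 mm high) at x = -125 mm, y = 0; height post (14 mm square, 137 mm high) at x = 0, y = +186 mm. Its +y end points away from the robot
- platform (a joint): rise of the jack's platform in m: 0 fully lowered, 0.055 at most. Only the shaft moves it: 12 mm a full turn, clockwise seen from above raises it; it stays where it is left
- drive (a joint): turn of the drive shaft in rad: 0 with the platform lowered, grows clockwise seen from above (platform rise = 0.00191 m a rad). Takes about 0.12 N m to turn. At 0 the square's sides are parallel to the jack's axes
- shaft (a point): foot of the brass square stub on the drive shaft, 110 mm above the bench, where the crank's underside rests on a collar 50 mm across. The stub is 20 x 20 mm, 20 mm high, its last 7 mm tapering to 12 x 12 mm. Axes turn with the shaft, x and y along the square's sides, z up. A tall microscope stands to the left and further back
- pointer (a point): tip of the black pointer tab (12 mm wide, 4 mm thick) at the +y end of the platform, at the level of its upper face; moves with the platform. z up
- mark (a point): tip of the red index, a tab on a rider (24 mm wide) on the height post, at the level of the tab's upper face; 83 to 103 mm above the bench, different each time; 20 N would shift it. z up. Level means pointer and tab have their upper faces at one height
- nest_1 (a point): nest nearest the robot (jack y = -95 mm): a black rubber pad 48 mm across between four blue pins (7 mm thick, 9.5 mm high, at +-26, +-26 mm): 3.5 mm of play for a dish. This point: nest centre, on the platform's surface; z up, axes as the jack's. The pad stands 5 mm proud and takes about 6 N to press down level with the surface, where it stays
- nest_2 (a point): nest in the middle (jack y = 0): as nest_1
- nest_3 (a point): nest nearest the height post (jack y = +95 mm): as nest_1
- crank: loose crank, 0.3 to 0.5 kg. Origin: centre of the hub's underside, z up. Steel hub 39 x 39 x 32 mm with a square socket 23 x 23 mm, 24 mm deep, open below, sides along x and y (fits the shaft four ways). On top a dark round boss, 28 mm across, z = 32 to 64 mm, to lift it by. Flat arm (16 mm wide, z = 24 to 32 mm) along +x to the red grip. Stands by itself on its hub
- knob (a point): middle of the crank's red upright grip: a sleeve 24 mm in diameter, 48 mm long (24 mm above and below this point), 60 mm from the hub's axis along the crank's +x, 61 mm above its underside. The sleeve turns freely about its own upright axis, so a hand holding it need not turn as it goes round
- mat: round black rubber mat fixed on the bench, 120 mm across, 3 mm thick, where the crank stands at the start and must stand again. Origin at the centre of its underside. A fixed dark grey pot of pipettes (about 0.1 m across, 0.25 m high with them) stands 0.1 to 0.2 m nearer to the robot
- dish_1: flat round petri dish with its lid fixed on, 60 mm in diameter, 15 mm high, about 30 g; on the bench at the start. Origin at the centre of its underside, z up. One to three dishes are present
- dish_2: flat round petri dish with its lid fixed on, 60 mm in diameter, 15 mm high, about 30 g; on the bench at the start. Origin at the centre of its underside, z up. One to three dishes are present
- dish_3: flat round petri dish with its lid fixed on, 60 mm in diameter, 15 mm high, about 30 g; on the bench at the start. Origin at the centre of its underside, z up. One to three dishes are present
- saline: white reagent bottle, 64 mm across, 150 mm high, to the right of the jack; leave it. Origin at the centre of its underside
- kit_box: white and orange carton, 50 x 68 x 85 mm, to the right; leave it. Origin at the centre of its underside
There are look-alikes about, which are no part of the job. Leave any pink look-alike of the dish_1 alone.

How it is judged:
On the way, in this order (a step that is already met when the one before it is completed fails the run):
1. every dish present sits pressed home in a nest, the platform still lowered (((horizontal distance between dish_1 and nest_1 below 0.008 m and z of dish_1 in the frame of nest_1 between -0.004 and 0.002 m) or (horizontal distance between dish_1 and nest_2 below 0.008 m and z of dish_1 in the frame of nest_2 between -0.004 and 0.002 m) or (horizontal distance between dish_1 and nest_3 below 0.008 m and z of dish_1 in the frame of nest_3 between -0.004 and 0.002 m)) and ((horizontal distance between dish_2 and nest_1 below 0.008 m and z of dish_2 in the frame of nest_1 between -0.004 and 0.002 m) or (horizontal distance between dish_2 and nest_2 below 0.008 m and z of dish_2 in the frame of nest_2 between -0.004 and 0.002 m) or (horizontal distance between dish_2 and nest_3 below 0.008 m and z of dish_2 in the frame of nest_3 between -0.004 and 0.002 m)) and ((horizontal distance between dish_3 and nest_1 below 0.008 m and z of dish_3 in the frame of nest_1 between -0.004 and 0.002 m) or (horizontal distance between dish_3 and nest_2 below 0.008 m and z of dish_3 in the frame of nest_2 between -0.004 and 0.002 m) or (horizontal distance between dish_3 and nest_3 below 0.008 m and z of dish_3 in the frame of nest_3 between -0.004 and 0.002 m)) and angle between each of dish_1, dish_2, dish_3's own z axis and vertical below 0.06 rad and value of joint platform below 0.004 m), for 0.2 s.
2. with the crank on the shaft, the platform's pointer is level with the red index (horizontal distance between crank and shaft below 0.007 m and z of crank in the frame of shaft below 0.006 m and angle between crank's own z axis and vertical below 0.12 rad and z of pointer in the frame of mark between -0.003 and 0.003 m), for 0.2 s.
At the end, for the whole second after the job is handed in: Every dish present lies within 8 mm of the centre of a nest, pressed down to within 2 mm of the platform's surface and level; the pointer is level with the red index within 3 mm; the crank stands upright at rest on its mat, its hub's centre within 50 mm of the mat's centre (((horizontal distance between dish_1 and nest_1 below 0.008 m and z of dish_1 in the frame of nest_1 between -0.004 and 0.002 m) or (horizontal distance between dish_1 and nest_2 below 0.008 m and z of dish_1 in the frame of nest_2 between -0.004 and 0.002 m) or (horizontal distance between dish_1 and nest_3 below 0.008 m and z of dish_1 in the frame of nest_3 between -0.004 and 0.002 m)) and ((horizontal distance between dish_2 and nest_1 below 0.008 m and z of dish_2 in the frame of nest_1 between -0.004 and 0.002 m) or (horizontal distance between dish_2 and nest_2 below 0.008 m and z of dish_2 in the frame of nest_2 between -0.004 and 0.002 m) or (horizontal distance between dish_2 and nest_3 below 0.008 m and z of dish_2 in the frame of nest_3 between -0.004 and 0.002 m)) and ((horizontal distance between dish_3 and nest_1 below 0.008 m and z of dish_3 in the frame of nest_1 between -0.004 and 0.002 m) or (horizontal distance between dish_3 and nest_2 below 0.008 m and z of dish_3 in the frame of nest_2 between -0.004 and 0.002 m) or (horizontal distance between dish_3 and nest_3 below 0.008 m and z of dish_3 in the frame of nest_3 between -0.004 and 0.002 m)) and angle between each of dish_1, dish_2, dish_3's own z axis and vertical below 0.06 rad and z of pointer in the frame of mark between -0.003 and 0.003 m and horizontal distance between crank and mat below 0.05 m and height (world z) of crank below 0.008 m and angle between crank's own z axis and vertical below 0.1 rad and linear speed of crank below 0.02 m/s); the robot touches nothing.
It fails at once if the index on the post is shifted by more than 3 mm (distance of mark from where it was at the start of the episode above 0.003 m).
It fails at once if the fingers turn the drive shaft directly instead of through the crank (contact force between the fingers and drive above 2 N and (velocity of joint drive above 0.1 rad/s or velocity of joint drive below -0.1 rad/s)).
It fails at once if the white reagent bottle is shifted by more than 3 cm (distance of saline from where it was at the start of the episode above 0.03 m).
It fails at once if the carton is shifted by more than 3 cm (distance of kit_box from where it was at the start of the episode above 0.03 m).
Of dish_1, dish_2, dish_3 only 1 to 3 are there at a start; the rules pass over those that are not, and their reading is None.
At some moment in a run one of dish_1, dish_2, dish_3 may be knocked a few centimetres aside while the robot is not near it.
It also fails if it takes over 210 s, if anything falls off the work surface, if the arm or the gripper's body presses on something with over 40 N, if the wrist force passes 120 N, or if a joint passes its speed limit or range.

## Working session

There is one attempt and no reset: what is moved stays moved. The work goes in short steps, Python scripts to look and compute and a tool call to move; the robot and the scene stay as the last step left them, time stands still between calls to the robot, and variables do not carry over. Pictures are saved under pics/ and viewed, at most 14 in all, crops included, and the job is handed in when it is done.

Besides the shell and the picture viewer there is one more tool, called after "Emit:" as name(argument=value, ...), one argument or row to a line, values as JSON. play_rows: Moves the arm, as the interface text tells. Shifts and turns lie within -1 to 1; 1 stands for 25 cm of shift or 60 degrees of turn. Its arguments: {"type":"object","properties":{"slide":{"type":"array"},"twist":{"type":"array"},"fingers":{"type":"number"},"force":{"type":"number"}},"required":["slide","twist"]}

```bash
mkdir -p pics; ls
python3 - <<'E'
from plant import robot,cams
import cv2,numpy as np
print(robot.read_state())
for n in("scene","top"):
    p,d=cams.read_camera(n); np.savez(f"{n}0.npz",p=p,d=d)
    cv2.imwrite(f"pics/{n}0.png",p[:,:,::-1]); print(n,cams.get_calibration(n))
E
```

```text
pics
{'t': 0.0, 'q': array([-1.37640639e+00,  1.31167672e-01,  1.48927948e+00, -6.77823879e-06,
        1.52301714e+00, -8.54554769e-02]), 'dq': array([ 0.00019359, -0.00070342, -0.0012064 , -0.00061897, -0.00020929,
       -0.0010861 ]), 'joint_torque': array([ 6.54822215e-04, -5.59832418e+01, -4.91758776e+01,  7.66410213e-02,
        3.50363553e-02, -1.42203762e-04]), 'tool_pos': array([ 0.16559882, -0.57609149,  0.21758347]), 'orientation': array([-3.10903886e+00, -4.37887095e-01,  1.70570170e-04]), 'force': array([-0.29679989, -0.86698556,  0.27674296]), 'wrist_torque': array([-0.01138097,  0.08524221,  0.01180808]), 'gripper_force': 0.0, 'opening': 0.09256137751606378}
scene {'fx': 528.3935420223169, 'fy': 528.3935420223169, 'cx': 292.0580559322006, 'cy': 205.3189931228095, 'k1': 0.003129727845258935, 'world_from_camera': array([[-0.78143835, -0.48338727,  0.3945768 , -0.23439932],
       [-0.623975  ,  0.60226574, -0.49792689,  0.90117132],
       [ 0.00305143, -0.63530522, -0.77225512,  1.53006139],
       [ 0.        ,  0.        ,  0.        ,  1.        ]])}
top {'fx': 396.71323466697805, 'fy': 396.71323466697805, 'cx': 281.15839525174187, 'cy': 206.49156545385657, 'k1': -0.11656850865266627, 'world_from_camera': array([[-0.01702087, -0.99700907,  0.07538701,  0.4202    ],
       [-0.99966772,  0.01550947, -0.02058885, -0.02079101],
       [ 0.01935805, -0.0757124 , -0.99694177,  1.15952845],
       [ 0.        ,  0.        ,  0.        ,  1.        ]])}
```

View pics/top0.png

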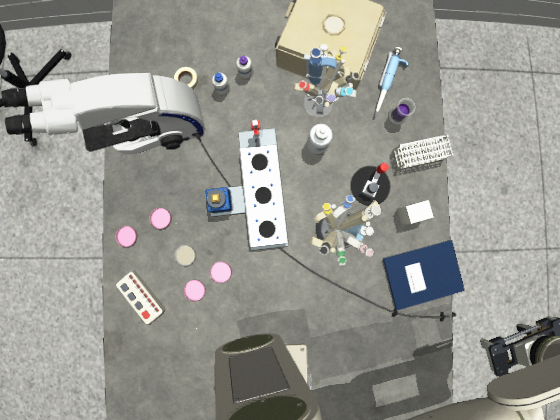

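View pics/scene0.png

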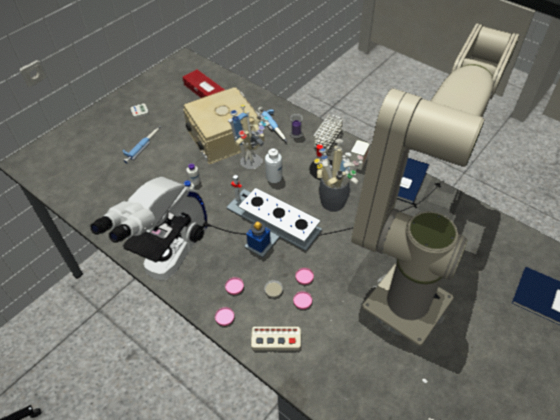

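The top view shows four pink discs at (160,218), (127,237), (221,272) and (195,290), and one clear/beige disc at (185,256). Only the beige one can be a real dish, because pink ones are look-alikes. The jack platform runs (258,140) to (268,245), with the shaft at (216,199), red index at (256,127), and crank on its mat at about (372,187). I'll confirm with one enlarged crop and measure at the same time.

```bash
cat > h.py <<'E'
import numpy as np,cv2
from plant import robot,cams
from scipy.spatial.transform import Rotation as R
def cloud(d,c):
    v,u=np.mgrid[:d.shape[0],:d.shape[1]]
    X=(u-c["cx"])/c["fx"];Y=(v-c["cy"])/c["fy"];x,y=X,Y
    for _ in range(6):
        s=1+c["k1"]*(x*x+y*y);x,y=X/s,Y/s
    P=np.stack([x*d,y*d,d],-1);W=c["world_from_camera"]
    P=P@W[:3,:3].T+W[:3,3];P[d<=0]=np.nan
    return P
def proj(p,c):
    W=c["world_from_camera"];q=(np.atleast_2d(p)-W[:3,3])@W[:3,:3]
    x,y=q[:,0]/q[:,2],q[:,1]/q[:,2];s=1+c["k1"]*(x*x+y*y)
    return np.stack([c["fx"]*x*s+c["cx"],c["fy"]*y*s+c["cy"]],1)
def ray(u,v,c,z):
    """intersect pixel ray with plane z"""
    x,y=X,Y=(u-c["cx"])/c["fx"],(v-c["cy"])/c["fy"]
    for _ in range(6):
        s=1+c["k1"]*(x*x+y*y);x,y=X/s,Y/s
    W=c["world_from_camera"];r=W[:3,:3]@[x,y,1]
    return W[:3,3]+r*(z-W[2,3])/r[2]
E
python3 - <<'E'
from h import *
c=cams.get_calibration("top");f=np.load("top0.npz");p,d=f["p"],f["d"];P=cloud(d,c)
for n,(u,v) in dict(p1=(160,218),p2=(127,237),p3=(221,272),p4=(195,290),beige=(185,256),stub=(216,199),n1=(267,229),n2=(263,195),n3=(260,162),hub=(372,187),knob=(381,169),mat=(357,195),sal=(319,135),post=(255,125),box=(420,212)).items():
    print(n,P[v,u].round(4),p[v,u])
a=cv2.resize(p[205:305,110:240],None,fx=3,fy=3,interpolation=2);b=cv2.resize(p[110:250,200:285],None,fx=3,fy=3,interpolation=2);e=cv2.resize(p[150:220,335:415],None,fx=3,fy=3,interpolation=2)
o=np.zeros((430,800,3),np.uint8);o[:300,:390]=a;o[:420,392:647]=b;o[:210,650:800]=e[:,:150]
s=cv2.resize(np.load("scene0.npz")["p"][265:300,250:330],None,fx=4,fy=4);o[301:301+128,:320]=s[:128]
cv2.imwrite("pics/crop1.png",o[:,:,::-1])
E
```

```text
p1 [0.4786 0.307  0.0179] [251 206 234]
p2 [0.4247 0.4054 0.016 ] [251 199 231]
p3 [0.3214 0.1309 0.0176] [251 214 238]
p4 [0.2699 0.2076 0.0104] [251 208 235]
beige [0.3681 0.2351 0.0137] [219 213 188]
stub [0.5203 0.1275 0.1301] [244 228 129]
n1 [ 0.4415 -0.0033  0.0615] [53 52 52]
n2 [0.536  0.0065 0.0625] [53 54 54]
n3 [0.6298 0.0138 0.0583] [55 55 54]
hub [ 0.5536 -0.299   0.0671] [134 142 147]
knob [ 0.6011 -0.3212  0.0871] [188  49  47]
mat [ 0.5378 -0.2685  0.0072] [56 55 56]
sal [ 0.6833 -0.1441  0.1441] [250 250 248]
post [0.7148 0.0235 0.1347] [136 139 137]
box [ 0.4801 -0.4275  0.0859] [253 253 252]
```

View pics/crop1.png

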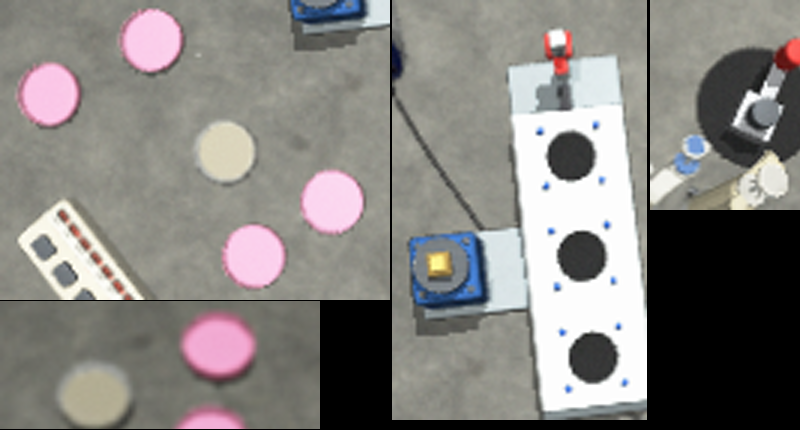

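The crop confirms a single clear (beige) dish at top pixel (185,256). The other four discs are clearly pink look-alikes. Now I'll measure precisely.

```bash
cat >> h.py <<'E'
def blobs(mask,amin=20):
    n,l,s,ce=cv2.connectedComponentsWithStats(mask.astype(np.uint8))
    return [(s[i,4],*ce[i].round(2)) for i in range(1,n) if s[i,4]>=amin]
E
python3 - <<'E'
from h import *
S=[("n1",.4415,-.0033,.060,'dark'),("n2",.536,.0065,.060,'dark'),("n3",.63,.0138,.06,'dark'),("dish",.368,.235,.015,'beige'),("stub",.52,.1275,.13,'yel'),("sleeve",.601,-.321,.088,'red'),("mark",.70,.02,.1,'red')]
for cam in("top","scene"):
    c=cams.get_calibration(cam);f=np.load(cam+"0.npz");p=f["p"].astype(int);P=cloud(f["d"],c)
    r,g,b=p[...,0],p[...,1],p[...,2]
    M=dict(dark=p.max(2)<90,beige=(r>175)&(r-b>12)&(r-b<60)&(g>165),yel=(r-b>70)&(g>100)&(r<256),red=(r>120)&(r-g>70)&(r-b>70))
    for n,x,y,z,k in S:
        u,v=proj([x,y,z],c)[0];w=np.zeros(r.shape,bool);w[int(v)-20:int(v)+20,int(u)-20:int(u)+20]=1
        for a,uu,vv in blobs(M[k]&w,6): print(cam,n,a,(uu,vv),ray(uu,vv,c,z)[:2].round(4),P[int(round(vv)),int(round(uu))].round(4))
    if cam=="top":
        for nm,(x,y) in dict(pot=(.44,-.25),scope=(.62,.33),mat=(.55,-.29)).items():
            q=P[(abs(P[...,0]-x)<.17)&(abs(P[...,1]-y)<.17)]
            for lo,hi in((.08,.15),(.15,.2),(.2,.25),(.25,.4)):
                s=q[(q[:,2]>lo)&(q[:,2]<hi)]
                if len(s)>5: print(nm,lo,len(s),np.percentile(s,[2,50,98],0)[:,:2].round(3).tolist())
E
```

```text
top n1 203 (np.float64(266.52), np.float64(228.6)) [ 0.4426 -0.0019] [ 0.4415 -0.0033  0.0615]
top n2 204 (np.float64(262.9), np.float64(194.79)) [0.5368 0.0068] [0.536  0.0065 0.0625]
top n3 196 (np.float64(259.13), np.float64(161.71)) [0.6303 0.0162] [0.6294 0.0165 0.0606]
top dish 284 (np.float64(185.06), np.float64(254.96)) [0.3711 0.2346] [0.371  0.235  0.0142]
top stub 52 (np.float64(215.06), np.float64(197.48)) [0.5243 0.1299] [0.5258 0.1304 0.1279]
top sleeve 60 (np.float64(383.85), np.float64(166.65)) [ 0.6075 -0.3292] [ 0.6068 -0.3302  0.0861]
top mark 11 (np.float64(251.36), np.float64(124.91)) [0.7252 0.035 ] [0.724  0.0358 0.1034]
top mark 43 (np.float64(256.88), np.float64(128.6)) [0.7146 0.02  ] [0.7146 0.0198 0.0959]
pot 0.08 698 [[0.394, -0.417], [0.45, -0.201], [0.607, -0.138]]
pot 0.15 886 [[0.375, -0.27], [0.446, -0.205], [0.5, -0.126]]
pot 0.2 1224 [[0.363, -0.265], [0.422, -0.201], [0.509, -0.118]]
pot 0.25 17 [[0.39, -0.261], [0.47, -0.253], [0.48, -0.137]]
scope 0.08 779 [[0.672, 0.171], [0.715, 0.238], [0.782, 0.287]]
scope 0.15 1930 [[0.654, 0.184], [0.698, 
[... 1302 characters left out ...]
)) [0.6841 0.0256] [0.6864 0.0233 0.0569]
scene n3 82 (np.float64(256.84), np.float64(201.05)) [0.6288 0.0176] [0.6299 0.0156 0.0577]
scene n3 24 (np.float64(274.92), np.float64(212.5)) [0.5437 0.0174] [0.5448 0.0156 0.0603]
scene n3 96 (np.float64(248.06), np.float64(216.25)) [0.6069 0.09  ] [0.6359 0.0623 0.0111]
scene dish 145 (np.float64(272.97), np.float64(288.52)) [0.3677 0.2403] [0.3652 0.2429 0.0181]
scene stub 28 (np.float64(257.14), np.float64(224.21)) [0.5208 0.135 ] [0.5222 0.1342 0.1292]
scene sleeve 27 (np.float64(319.07), np.float64(146.26)) [ 0.6062 -0.3271] [ 0.6093 -0.331   0.0845]
scene mark 31 (np.float64(235.87), np.float64(184.23)) [0.7167 0.0292] [0.7199 0.0255 0.0958]
```

```bash
cat >> h.py <<'E'
def pose():
    s=robot.read_state();A=R.from_rotvec(s["orientation"]).as_matrix()
    return s,np.array(s["tool_pos"]),A
def plan(wps,smax=.048,rmax=8.4,n0=0):
    """wps: (x,y,z,theta_deg or None, rows or None); tool down; prints rows (8 per call)"""
    s,p,A=pose();th=np.degrees(np.arctan2(A[1,0],A[0,0]));rows=[]
    for x,y,z,t,n in wps:
        t=th if t is None else t;dt=(t-th+180)%360-180;g=np.array([x,y,z])
        n=n or int(max(1,np.ceil(np.linalg.norm(g-p)/smax),np.ceil(abs(dt)/rmax)))
        for i in range(n):
            a=np.radians(th);w=(g-p)/(n-i)
            X=np.array([np.cos(a),np.sin(a)]);Y=np.array([np.sin(a),-np.cos(a)])
            sl=np.round(np.array([w[:2]@X,w[:2]@Y,-w[2]])/.25,3);tw=round(-(dt/n)/60,3)
            rows.append((sl.tolist(),tw));v=sl*.25
            p=p+np.array([*(v[0]*X+v[1]*Y),-v[2]]);th-=tw*60
    while len(rows)%8: rows.append(([0,0,0],0))
    for i in range(0,len(rows),8):
        print("slide",str([r[0] for r in rows[i:i+8]]).replace(" ",""));print("twist",str([[0,0,r[1]] for r in rows[i:i+8]]).replace(" ",""))
    print("end",p.round(4),round(th,2))
E
python3 - <<'E'
from h import *
plan([(.25,-.5,.42,None,None),(.45,-.2,.42,None,None),(.37,.237,.30,None,None)])
E
```

```text
slide [[0.082,-0.04,-0.162],[0.082,-0.04,-0.162],[0.082,-0.04,-0.162],[0.081,-0.04,-0.162],[0.082,-0.039,-0.161],[0.137,-0.117,-0.0],[0.138,-0.117,-0.0],[0.137,-0.116,-0.0]]
twist [[0,0,np.float64(-0.0)],[0,0,np.float64(-0.0)],[0,0,np.float64(-0.0)],[0,0,np.float64(-0.0)],[0,0,np.float64(-0.0)],[0,0,np.float64(-0.0)],[0,0,np.float64(-0.0)],[0,0,np.float64(-0.0)]]
slide [[0.138,-0.117,-0.0],[0.137,-0.116,-0.0],[0.138,-0.117,-0.0],[0.137,-0.116,-0.0],[0.138,-0.117,-0.0],[0.018,-0.177,0.048],[0.017,-0.177,0.048],[0.018,-0.177,0.048]]
twist [[0,0,np.float64(-0.0)],[0,0,np.float64(-0.0)],[0,0,np.float64(-0.0)],[0,0,np.float64(-0.0)],[0,0,np.float64(-0.0)],[0,0,np.float64(-0.0)],[0,0,np.float64(-0.0)],[0,0,np.float64(-0.0)]]
slide [[0.017,-0.177,0.048],[0.018,-0.177,0.048],[0.017,-0.177,0.048],[0.018,-0.177,0.048],[0.017,-0.176,0.048],[0.018,-0.177,0.048],[0.017,-0.176,0.048],[0,0,0]]
twist [[0,0,np.float64(-0.0)],[0,0,np.float64(-0.0)],[0,0,np.float64(-0.0)],[0,0,np.float64(-0.0)],[0,0,np.float64(-0.0)],[0,0,np.float64(-0.0)],[0,0,np.float64(-0.0)],[0,0,0]]
end [0.37   0.2369 0.2999] 16.03
```

Emit:
play_rows(
  slide=[
    [0.08, -0.04, -0.16],
    [0.08, -0.04, -0.16],
    [0.08, -0.04, -0.16],
    [0.08, -0.04, -0.16],
    [0.08, -0.04, -0.16],
    [0.138, -0.117, 0],
    [0.138, -0.117, 0],
    [0.138, -0.117, 0],
  ],
  twist=[
    [0, 0, 0],
    [0, 0, 0],
    [0, 0, 0],
    [0, 0, 0],
    [0, 0, 0],
    [0, 0, 0],
    [0, 0, 0],
    [0, 0, 0],
  ],
  fingers=-0.72,
)

```text
t: 0.9
tool_pos: [0.3239, -0.3868, 0.4185]
orientation: [-3.111, -0.437, -0.0]
force: [0.3, -0.7, 0.0]
opening: 0.0799
gripper_force: 0.0
```

Emit:
play_rows(
  slide=[
    [0.138, -0.117, 0],
    [0.138, -0.117, 0],
    [0.138, -0.117, 0],
    [0.138, -0.117, 0],
    [0.138, -0.117, 0],
    [0.018, -0.177, 0.048],
    [0.018, -0.177, 0.048],
    [0.018, -0.177, 0.048],
  ],
  twist=[
    [0, 0, 0],
    [0, 0, 0],
    [0, 0, 0],
    [0, 0, 0],
    [0, 0, 0],
    [0, 0, 0],
    [0, 0, 0],
    [0, 0, 0],
  ],
)

```text
t: 1.7
tool_pos: [0.4245, -0.0669, 0.3816]
orientation: [-3.11, -0.438, 0.001]
force: [1.1, 0.5, 0.7]
opening: 0.0802
gripper_force: 0.0
```

Emit:
play_rows(
  slide=[
    [0.018, -0.177, 0.048],
    [0.018, -0.177, 0.048],
    [0.018, -0.177, 0.048],
    [0.018, -0.177, 0.048],
    [0.018, -0.177, 0.048],
    [0.018, -0.177, 0.048],
    [0.018, -0.177, 0.048],
    [0, 0, 0],
  ],
  twist=[
    [0, 0, 0],
    [0, 0, 0],
    [0, 0, 0],
    [0, 0, 0],
    [0, 0, 0],
    [0, 0, 0],
    [0, 0, 0],
    [0, 0, 0],
  ],
)

```text
t: 2.5
tool_pos: [0.367, 0.2417, 0.2961]
orientation: [-3.109, -0.447, 0.007]
force: [-1.0, -0.0, -0.9]
opening: 0.08
gripper_force: 0.0
```

Run:
```python
from h import *
c=cams.get_calibration("wrist");s,p0,A=pose();p,d=cams.read_camera("wrist")
W=c["world_from_camera"];print(p0,(A.T@(W[:3,3]-p0)).round(3),(A.T@W[:3,:3]).round(3).tolist(),c["fx"])
r,g,b=[p[...,i].astype(int) for i in range(3)]
m=(r>165)&(r-b>12)&(r-b<60)&(g>155)
P=cloud(d,c)
for a,u,v in blobs(m,200): print(a,u,v,ray(u,v,c,.015).round(4),P[int(v),int(u)].round(4))
cv2.imwrite("pics/w1.png",p[:,:,::-1])
```

```text
[0.36698552 0.24174036 0.29607744] [ 0.081  0.001 -0.166] [[-0.001, -0.959, -0.283], [1.0, -0.001, -0.001], [0.001, -0.283, 0.959]] 366.8124770570563
2093 252.69 49.86 [0.4804 0.3103 0.015 ] [0.481  0.3113 0.0153]
1772 157.41 68.55 [0.4305 0.4098 0.015 ] [0.4311 0.4095 0.0175]
1436 286.16 157.07 [0.3743 0.2396 0.015 ] [0.3742 0.2398 0.0143]
1195 139.21 187.1 [0.2861 0.4058 0.015 ] [0.2905 0.4022 0.0272]
797 350.4 211.61 [0.33   0.1407 0.015 ] [0.3307 0.1416 0.0152]
377 281.71 227.89 [0.284  0.2189 0.015 ] [0.2848 0.2201 0.0149]
3360 357.39 385.46 [0.0758 0.0409 0.015 ] [0.0724 0.0393 0.0101]
```

View pics/w1.png

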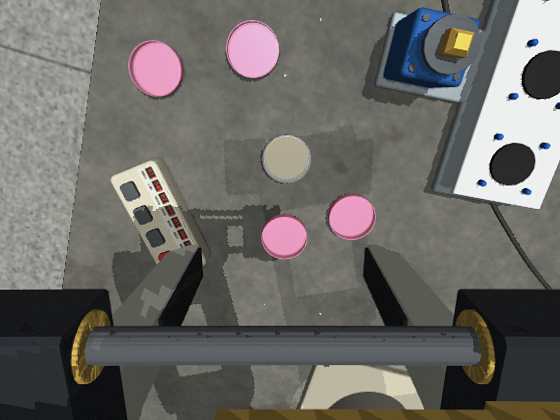

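Wrist view: the beige dish at (286,157), pink discs around it, fingers at about (185,300) and (380,290). Going down to it: a centring squeeze first, then a second grip turned by about 80°.

Run:
```python
from h import *
plan([(.371,.238,.03,None,6),(.371,.238,.006,None,2)])
```

```text
slide [[0.002,0.002,0.178],[0.002,0.002,0.178],[0.001,0.001,0.178],[0.002,0.002,0.178],[0.001,0.001,0.178],[0.002,0.002,0.178],[-0.0,-0.0,0.048],[-0.0,-0.0,0.048]]
twist [[0,0,np.float64(-0.0)],[0,0,np.float64(-0.0)],[0,0,np.float64(-0.0)],[0,0,np.float64(-0.0)],[0,0,np.float64(-0.0)],[0,0,np.float64(-0.0)],[0,0,np.float64(-0.0)],[0,0,np.float64(-0.0)]]
end [0.3711 0.238  0.0061] 16.32
```

Emit:
play_rows(
  slide=[
    [0.002, 0.002, 0.178],
    [0.002, 0.002, 0.178],
    [0.001, 0.001, 0.178],
    [0.002, 0.002, 0.178],
    [0.001, 0.001, 0.178],
    [0.002, 0.002, 0.178],
    [0, 0, 0.048],
    [0, 0, 0.048],
  ],
  twist=[
    [0, 0, 0],
    [0, 0, 0],
    [0, 0, 0],
    [0, 0, 0],
    [0, 0, 0],
    [0, 0, 0],
    [0, 0, 0],
    [0, 0, 0],
  ],
)

```text
t: 3.35
tool_pos: [0.373, 0.2353, 0.0074]
orientation: [3.111, 0.436, -0.001]
force: [0.2, 0.3, 0.5]
opening: 0.0801
gripper_force: 0.0
```

Emit:
play_rows(
  slide=[
    [0, 0, 0],
    [0, 0, 0],
    [0, 0, 0],
    [0, 0, 0],
    [0, 0, 0],
    [0, 0, 0],
    [0, 0, 0],
    [0, 0, 0],
  ],
  twist=[
    [0, 0, 0],
    [0, 0, 0],
    [0, 0, 0],
    [0, 0, 0],
    [0, 0, 0],
    [0, 0, 0],
    [0, 0, 0],
    [0, 0, 0],
  ],
  fingers=1,
  force=6,
)

```text
t: 4.15
tool_pos: [0.3746, 0.237, 0.0097]
orientation: [-3.11, -0.438, -0.006]
force: [1.2, -0.6, 7.2]
opening: 0.0597
gripper_force: 6.0
```

Emit:
play_rows(
  slide=[
    [0, 0, 0],
    [0, 0, 0],
    [0, 0, 0],
    [0, 0, 0],
    [0, 0, 0],
    [0, 0, 0],
    [0, 0, 0],
    [0, 0, 0],
  ],
  twist=[
    [0, 0, 0],
    [0, 0, 0],
    [0, 0, 0],
    [0, 0, -0.13],
    [0, 0, -0.13],
    [0, 0, -0.13],
    [0, 0, -0.13],
    [0, 0, -0.13],
  ],
  fingers=-0.72,
)

```text
t: 4.95
tool_pos: [0.3726, 0.236, 0.0075]
orientation: [-2.782, -1.459, 0.001]
force: [-0.2, -0.1, 0.3]
opening: 0.0804
gripper_force: 0.0
```

Emit:
play_rows(
  slide=[
    [0, 0, 0],
    [0, 0, 0],
    [0, 0, 0],
    [0, 0, 0],
    [0, 0, 0],
    [0, 0, 0],
    [0, 0, 0],
    [0, 0, 0],
  ],
  twist=[
    [0, 0, -0.13],
    [0, 0, -0.13],
    [0, 0, -0.13],
    [0, 0, -0.13],
    [0, 0, -0.13],
    [0, 0, 0],
    [0, 0, 0],
    [0, 0, 0],
  ],
)

```text
t: 5.75
tool_pos: [0.3727, 0.2361, 0.0076]
orientation: [-2.146, -2.295, 0.0]
force: [-0.6, -0.0, 0.9]
opening: 0.08
gripper_force: 0.0
```

Emit:
play_rows(
  slide=[
    [0, 0, -0.008],
    [0, 0, -0.008],
    [0, 0, 0],
    [0, 0, 0],
    [0, 0, 0],
    [0, 0, 0],
    [0, 0, 0],
    [0, 0, 0],
  ],
  twist=[
    [0, 0, -0.014],
    [0, 0, -0.014],
    [0, 0, 0],
    [0, 0, 0],
    [0, 0, 0],
    [0, 0, 0],
    [0, 0, 0],
    [0, 0, 0],
  ],
  fingers=1,
  force=10,
)

```text
t: 6.55
tool_pos: [0.3731, 0.2363, 0.012]
orientation: [2.108, 2.329, 0.001]
force: [-0.4, -0.2, 5.8]
opening: 0.0592
gripper_force: 10.0
```

Emit:
play_rows(
  slide=[
    [0, 0, -0.05],
    [0, 0, -0.1],
    [0, 0, -0.1],
    [0, 0, -0.15],
    [0, 0, -0.15],
    [0, 0, -0.15],
    [0, 0, -0.1],
    [0, 0, 0],
  ],
  twist=[
    [0, 0, 0],
    [0, 0, 0],
    [0, 0, 0],
    [0, 0, 0],
    [0, 0, 0],
    [0, 0, 0],
    [0, 0, 0],
    [0, 0, 0],
  ],
)

```text
t: 7.35
tool_pos: [0.3748, 0.2371, 0.2167]
orientation: [2.106, 2.327, 0.011]
force: [1.6, -1.0, 0.3]
opening: 0.059
gripper_force: 10.0
```

Run:
```python
from h import *
s,p,A=pose();print(s["opening"],s["gripper_force"],s["force"],s["orientation"])
plan([(.46,.0,.20,95.5,None)])
```

```text
0.05904583086531291 9.999930113554 [ 1.57751013 -1.02131945  0.33617626] [2.10615139 2.32716566 0.01106233]
slide [[-0.163,0.041,0.011],[-0.163,0.041,0.011],[-0.163,0.041,0.011],[-0.163,0.041,0.011],[-0.163,0.042,0.011],[-0.162,0.041,0.012],[0,0,0],[0,0,0]]
twist [[0,0,np.float64(0.001)],[0,0,np.float64(0.001)],[0,0,np.float64(0.001)],[0,0,np.float64(0.001)],[0,0,np.float64(0.001)],[0,0,np.float64(0.001)],[0,0,0],[0,0,0]]
end [ 0.4599 -0.      0.2   ] 95.35
```

Emit:
play_rows(
  slide=[
    [-0.163, 0.041, 0.011],
    [-0.163, 0.041, 0.011],
    [-0.163, 0.041, 0.011],
    [-0.163, 0.041, 0.011],
    [-0.163, 0.041, 0.011],
    [-0.163, 0.041, 0.011],
    [0, 0, 0],
    [0, 0, 0],
  ],
  twist=[
    [0, 0, 0],
    [0, 0, 0],
    [0, 0, 0],
    [0, 0, 0],
    [0, 0, 0],
    [0, 0, 0],
    [0, 0, 0],
    [0, 0, 0],
  ],
)

```text
t: 8.15
tool_pos: [0.4575, -0.0016, 0.194]
orientation: [-2.11, -2.325, 0.002]
force: [-0.9, 0.3, -0.1]
opening: 0.0594
gripper_force: 10.0
```

Run:
```python
from h import *
c=cams.get_calibration("wrist");s,p0,A=pose();p,d=cams.read_camera("wrist");P=cloud(d,c)
print(p0,s["opening"]);np.savez("w2.npz",p=p,d=d,W=c["world_from_camera"])
r,g,b=[p[...,i].astype(int) for i in range(3)]
for nm,m,z in(("dark",p.max(2)<90,.06),("pin",(b-r>60),.0645),("yel",(r-b>70)&(g>100),.13),("beige",(r>165)&(r-b>12)&(r-b<60)&(g>155),.2)):
  for a,u,v in blobs(m,25): print(nm,a,u,v,ray(u,v,c,z)[:2].round(4),P[int(v),int(u)].round(4))
cv2.imwrite("pics/w2.png",p[:,:,::-1])
t,_=cams.read_camera("top");cv2.imwrite("pics/t2.png",t[:,:,::-1])
```

```text
[ 0.45753607 -0.0016466   0.19399163] 0.059362648256449456
dark 89470 238.55 279.74 [ 0.4268 -0.0871] [ 0.4378 -0.0121  0.1966]
dark 1656 358.85 44.97 [0.5052 0.1186] [0.4999 0.1155 0.0862]
dark 601 375.26 32.27 [0.5161 0.1284] [0.5051 0.12   0.1102]
dark 470 400.41 17.68 [0.5329 0.1398] [0.5166 0.1278 0.1192]
dark 998 499.05 29.06 [0.6072 0.1389] [0.6322 0.1489 0.0116]
dark 849 467.57 115.97 [0.5992 0.075 ] [0.6274 0.0754 0.001 ]
dark 27 271.22 125.67 [0.4445 0.0528] [0.4431 0.0495 0.0125]
dark 27 292.44 125.63 [0.4614 0.0544] [0.4625 0.0513 0.012 ]
dark 25 335.68 125.64 [0.496  0.0577] [0.5024 0.0551 0.0118]
dark 26 357.62 125.65 [0.5135 0.0594] [0.5226 0.0571 0.0124]
dark 27 460.3 157.7 [0.6012 0.0417] [0.6018 0.0421 0.0581]
dark 39 524.51 157.97 [0.6533 0.0464] [0.6539 0.047  0.0581]
dark 2156 264.54 186.05 [0.4432 0.0025] [0.4427 0.0025 0.0601]
dark 2432 376.89 188.62 [0.5377 0.0094] [0.5365 0.0101 0.0612]
dark 2529 489.68 188.64 [0.6317 0.0184] [0.6305 0.019  0.0609]
dark 384 550.88 184.32 [0.6812 0.0268] [0.6825 0.0266 0.0572]
dark 28 452.39 217.25 [ 0.6065 -0.0095] [ 0.6067 -
[... 437 characters left out ...]
26 0.064 ]
pin 56 412.41 159.11 [0.5608 0.0375] [0.5601 0.0377 0.0655]
pin 61 464.77 159.07 [0.6028 0.0415] [0.6027 0.0414 0.0635]
pin 60 529.57 158.87 [0.6545 0.0465] [0.6535 0.0472 0.065 ]
pin 52 235.25 219.08 [ 0.4208 -0.0276] [ 0.4206 -0.0274  0.0648]
pin 55 345.2 219.13 [ 0.5141 -0.0186] [ 0.5141 -0.0189  0.0635]
pin 57 406.09 219.21 [ 0.5655 -0.0137] [ 0.5657 -0.0138  0.0639]
pin 56 456.05 219.34 [ 0.6076 -0.0098] [ 0.608  -0.0097  0.0636]
pin 61 517.64 219.54 [ 0.6592 -0.005 ] [ 0.6593 -0.0048  0.0635]
yel 889 420.75 12.98 [0.525  0.1286] [0.5242 0.1289 0.1307]
beige 1717 146.36 18.92 [0.3951 0.1006] [0.3295 0.1283 0.0152]
beige 7832 282.6 254.18 [0.4584 0.0049] [0.4583 0.0036 0.1971]
```

View pics/w2.png

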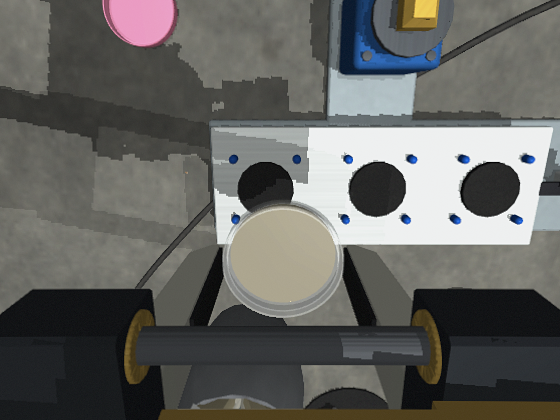

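The wrist view shows the held dish at about (282,259), nest 1 at (265,186), nest 2 at (377,188) and nest 3 at (490,188). The dish is well gripped. Working out the offset of dish against nest 1, both seen by this camera:

Run:
```python
from h import *
f=np.load("w2.npz");c=cams.get_calibration("wrist");c["world_from_camera"]=f["W"]
P=cloud(f["d"],c);p0=np.array([.4575,-.0016,.194])
q=P[(abs(P[...,2]-.197)<.006)&(np.hypot(P[...,0]-.458,P[...,1])<.045)]
print(len(q),np.percentile(q,[1,50,99],0).round(4))
e=[ray(*uv,c,.197)[:2] for uv in((222,258),(343,258),(283,202),(283,317))];print(np.round(e,4))
h=cv2.minEnclosingCircle((q[:,:2]*1000).astype(np.float32));print(h)
```

```text
11503 [[ 0.4266 -0.0292  0.1932]
 [ 0.4588  0.0011  0.1973]
 [ 0.4894  0.0275  0.2015]]
[[ 0.4295 -0.0013]
 [ 0.488   0.0043]
 [ 0.4562  0.0297]
 [ 0.4621 -0.0312]]
((457.91412353515625, 7.401671886444092), 42.42936706542969)
```

Run:
```python
from h import *
plan([(.4427,-.0007,.095,95.5,5),(.4427,-.0007,.074,95.5,3)])
```

```text
slide [[0.001,-0.012,0.08],[0.001,-0.012,0.08],[0.001,-0.012,0.079],[0.0,-0.012,0.08],[0.001,-0.012,0.079],[-0.0,0.0,0.028],[-0.0,0.0,0.028],[-0.0,0.0,0.028]]
twist [[0,0,np.float64(0.001)],[0,0,np.float64(0.001)],[0,0,np.float64(0.001)],[0,0,np.float64(0.001)],[0,0,np.float64(0.001)],[0,0,np.float64(-0.0)],[0,0,np.float64(-0.0)],[0,0,np.float64(-0.0)]]
end [ 0.4426 -0.0007  0.074 ] 95.43
```

Emit:
play_rows(
  slide=[
    [0.001, -0.012, 0.08],
    [0.001, -0.012, 0.08],
    [0.001, -0.012, 0.08],
    [0, -0.012, 0.08],
    [0.001, -0.012, 0.08],
    [0, 0, 0.028],
    [0, 0, 0.028],
    [0, 0, 0.028],
  ],
  twist=[
    [0, 0, 0],
    [0, 0, 0],
    [0, 0, 0],
    [0, 0, 0],
    [0, 0, 0],
    [0, 0, 0],
    [0, 0, 0],
    [0, 0, 0],
  ],
)

```text
t: 9.05
tool_pos: [0.444, -0.001, 0.0746]
orientation: [2.106, 2.33, 0.001]
force: [0.9, 0.3, 0.3]
opening: 0.0595
gripper_force: 10.0
```

Emit:
play_rows(
  slide=[
    [0, 0, 0],
    [0, 0, 0],
    [0, 0, 0],
    [0, 0, 0],
    [0, 0, 0],
    [0, 0, 0],
    [0, 0, 0],
    [0, 0, 0],
  ],
  twist=[
    [0, 0, 0],
    [0, 0, 0],
    [0, 0, 0],
    [0, 0, 0],
    [0, 0, 0],
    [0, 0, 0],
    [0, 0, 0],
    [0, 0, 0],
  ],
)

```text
t: 9.85
tool_pos: [0.4433, -0.0016, 0.0742]
orientation: [2.108, 2.329, 0.0]
force: [-0.5, -1.0, -1.2]
opening: 0.059
gripper_force: 10.0
```

Emit:
play_rows(
  slide=[
    [0, 0, 0.008],
    [0, 0, 0.004],
    [0, 0, 0],
    [0, 0, 0],
    [0, 0, 0],
    [0, 0, 0],
    [0, 0, 0],
    [0, 0, 0],
  ],
  twist=[
    [0, 0, 0],
    [0, 0, 0],
    [0, 0, 0],
    [0, 0, 0],
    [0, 0, 0],
    [0, 0, 0],
    [0, 0, 0],
    [0, 0, 0],
  ],
)

```text
t: 10.65
tool_pos: [0.4435, -0.0015, 0.0713]
orientation: [2.108, 2.329, 0.0]
force: [-1.2, -0.2, 4.6]
opening: 0.0593
gripper_force: 10.0
```

Emit:
play_rows(
  slide=[
    [0, 0, 0],
    [0, 0, 0],
    [0, 0, 0],
    [0, 0, 0],
    [0, 0, -0.04],
    [0, 0, -0.12],
    [0, 0, -0.12],
    [0, 0, 0],
  ],
  twist=[
    [0, 0, 0],
    [0, 0, 0],
    [0, 0, 0],
    [0, 0, 0],
    [0, 0, 0],
    [0, 0, 0],
    [0, 0, 0],
    [0, 0, 0],
  ],
  fingers=-0.55,
)

```text
t: 11.45
tool_pos: [0.4464, -0.0019, 0.1465]
orientation: [2.104, 2.325, 0.007]
force: [0.7, -0.0, 0.1]
opening: 0.0723
gripper_force: 0.0
```

Emit:
play_rows(
  slide=[
    [0, 0, 0],
    [0, 0, 0],
    [0, 0, 0],
    [0, 0, 0],
    [0, 0, 0],
    [0, 0, 0],
    [0, 0, 0],
    [0, 0, 0.05],
  ],
  twist=[
    [0, 0, 0],
    [0, 0, 0],
    [0, 0, 0],
    [0, 0, 0],
    [0, 0, 0],
    [0, 0, 0],
    [0, 0, 0],
    [0, 0, 0],
  ],
  fingers=1,
)

```text
t: 12.25
tool_pos: [0.4447, -0.0017, 0.1299]
orientation: [2.106, 2.327, 0.003]
force: [0.2, 0.2, 0.3]
opening: 0.0126
gripper_force: 0.0
```

Run:
```python
from h import *
c=cams.get_calibration("wrist");s,p0,A=pose();p,d=cams.read_camera("wrist");P=cloud(d,c)
print(p0,s["opening"],s["force"])
q=P[(P[...,2]>.066)&(P[...,2]<.085)&(np.hypot(P[...,0]-.444,P[...,1])<.04)]
print(len(q),np.percentile(q,[1,50,99],0).round(4))
cv2.imwrite("pics/w3.png",p[:,:,::-1])
```

```text
[ 0.44469924 -0.00168148  0.12987663] 0.012613970289570153 [0.19458011 0.17305353 0.25932714]
6076 [[ 0.417  -0.029   0.0688]
 [ 0.445   0.0023  0.0747]
 [ 0.4729  0.0278  0.0761]]
```

View pics/w3.png

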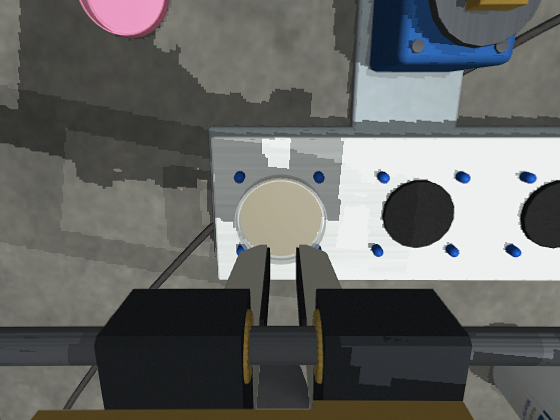

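The dish lies between its four pins at (282,218), still on the raised pad. Pressing down now.

Emit:
play_rows(
  slide=[
    [0, -0.004, 0.08],
    [0, 0, 0.08],
    [0, 0, 0.04],
    [0, 0, 0.02],
    [0, 0, 0.01],
    [0, 0, 0.01],
    [0, 0, 0.01],
    [0, 0, 0.01],
  ],
  twist=[
    [0, 0, 0],
    [0, 0, 0],
    [0, 0, 0],
    [0, 0, 0],
    [0, 0, 0],
    [0, 0, 0],
    [0, 0, 0],
    [0, 0, 0],
  ],
)

```text
t: 13.1
tool_pos: [0.4425, -0.0017, 0.0699]
orientation: [-2.107, -2.329, 0.002]
force: [-45.3, 4.4, 89.4]
opening: 0.0009
gripper_force: 44.6
```

Emit:
play_rows(
  slide=[
    [0, 0, 0.004],
    [0, 0, 0.004],
    [0, 0, 0],
    [0, 0, 0],
    [0, 0, 0],
    [0, 0, 0],
    [0, 0, 0],
    [0, 0, 0],
  ],
  twist=[
    [0, 0, 0],
    [0, 0, 0],
    [0, 0, 0],
    [0, 0, 0],
    [0, 0, 0],
    [0, 0, 0],
    [0, 0, 0],
    [0, 0, 0],
  ],
)

```text
t: 13.9
tool_pos: [0.4426, -0.0017, 0.0699]
orientation: [-2.106, -2.329, 0.002]
force: [-48.2, 3.7, 86.9]
opening: 0.0004
gripper_force: 44.0
```

Emit:
play_rows(
  slide=[
    [0, 0, -0.02],
    [0, 0, -0.04],
    [0, 0, -0.1],
    [0, 0, -0.2],
    [0, 0, -0.2],
    [0, 0, 0],
    [0, 0, 0],
    [0, 0, 0],
  ],
  twist=[
    [0, 0, 0],
    [0, 0, 0],
    [0, 0, 0],
    [0, 0, 0],
    [0, 0, 0],
    [0, 0, 0],
    [0, 0, 0],
    [0, 0, 0],
  ],
)

```text
t: 14.7
tool_pos: [0.4417, -0.0016, 0.2005]
orientation: [-2.107, -2.328, 0.002]
force: [-0.4, 0.1, 0.2]
opening: 0.0009
gripper_force: 0.0
```

Run:
```python
from h import *
c=cams.get_calibration("wrist");s,p0,A=pose();p,d=cams.read_camera("wrist");P=cloud(d,c)
print(p0,s["opening"],s["force"])
r,g,b=[p[...,i].astype(int) for i in range(3)]
for nm,m,z in(("pin",(b-r>60),.0645),("beige",(r>165)&(r-b>12)&(r-b<60)&(g>155),.07)):
  for a,u,v in blobs(m,40): print(nm,a,u,v,ray(u,v,c,z)[:2].round(4),P[int(v),int(u)].round(4))
q=P[(P[...,2]>.062)&(P[...,2]<.085)&(np.hypot(P[...,0]-.444,P[...,1])<.026)]
A_=np.c_[q[:,:2]-q[:,:2].mean(0),np.ones(len(q))];k=np.linalg.lstsq(A_,q[:,2],rcond=None)[0];print("plane",k.round(4))
cv2.imwrite("pics/w4.png",p[:,:,::-1])
t,_=cams.read_camera("top");cv2.imwrite("pics/t4.png",t[:,:,::-1])
```

```text
[ 0.44169537 -0.00158848  0.20045009] 0.0009136530138850463 [-0.40982601  0.08848797  0.19604235]
pin 2066 401.3 48.51 [0.5221 0.1196] [0.5102 0.1142 0.1053]
pin 48 252.75 159.21 [0.4157 0.0239] [0.4151 0.024  0.0644]
pin 50 314.9 159.62 [0.4671 0.0286] [0.4663 0.029  0.0645]
pin 53 365.66 159.79 [0.509  0.0326] [0.5082 0.0333 0.0651]
pin 56 428.25 159.84 [0.5606 0.0376] [0.5604 0.0382 0.064 ]
pin 61 479.52 159.87 [0.6026 0.0416] [0.6029 0.0421 0.0627]
pin 60 543.28 159.97 [0.6546 0.0466] [0.6552 0.0472 0.0629]
pin 54 254.06 218.19 [ 0.4207 -0.0275] [ 0.4207 -0.0272  0.0649]
pin 50 361.68 218.72 [ 0.5139 -0.0188] [ 0.5135 -0.0185  0.0637]
pin 54 421.31 218.87 [ 0.5654 -0.0138] [ 0.5655 -0.0135  0.0633]
pin 57 469.91 219.09 [ 0.6072 -0.0099] [ 0.6074 -0.0104  0.0628]
pin 60 530.42 219.27 [ 0.659  -0.0049] [ 0.6588 -0.0048  0.0642]
beige 2245 164.37 20.21 [0.344  0.1207] [0.3267 0.1289 0.015 ]
beige 2974 287.95 190.68 [0.4473 0.0013] [0.4465 0.0021 0.0708]
plane [0.0031 0.0001 0.0704]
```

View pics/w4.png

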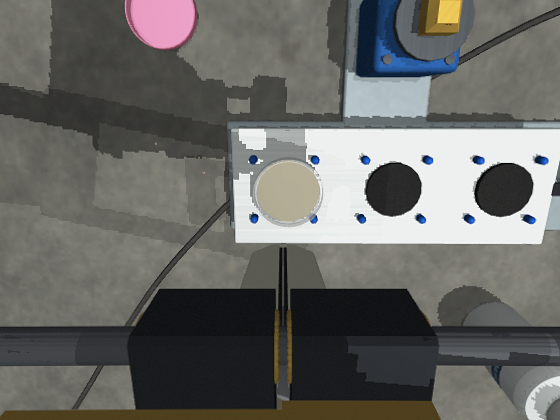

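The dish sits level at z ≈ 0.070 (top face), so it's home, and the platform is still down. Now over to the crank.

Run:
```python
from h import *
plan([(.50,-.06,.40,55,None),(.57,-.31,.40,-13,None),(.57,-.31,.27,-41,None)])
f=np.load("top0.npz");P=cloud(f["d"],cams.get_calibration("top")).reshape(-1,3)
h=np.array([.555,-.30]);a=np.radians(-41);X=np.array([np.cos(a),np.sin(a)]);Y=np.array([np.sin(a),-np.cos(a)])
q=P[(P[:,2]>.10)&(np.hypot(*(P[:,:2]-h).T)<.16)]
t=np.c_[(q[:,:2]-h)@X,(q[:,:2]-h)@Y,q[:,2]]
for lo in np.arange(-.12,.12,.03):
    s=t[(t[:,1]>=lo)&(t[:,1]<lo+.03)]
    if len(s): i=s[s[:,0]<0];print(round(lo,2),len(s),i[i[:,0].argmax()].round(3) if len(i) else "",s[s[:,0]>0][:3].round(3).tolist())
```

```text
slide [[-0.051,0.042,-0.16],[-0.045,0.049,-0.16],[-0.037,0.055,-0.16],[-0.029,0.06,-0.16],[-0.021,0.063,-0.161],[-0.073,0.089,0.0],[-0.061,0.098,0.0],[-0.047,0.105,0.0]]
twist [[0,0,np.float64(0.136)],[0,0,np.float64(0.136)],[0,0,np.float64(0.136)],[0,0,np.float64(0.136)],[0,0,np.float64(0.136)],[0,0,np.float64(0.126)],[0,0,np.float64(0.126)],[0,0,np.float64(0.126)]]
slide [[-0.033,0.111,0.0],[-0.018,0.114,0.0],[-0.003,0.115,0.0],[0.012,0.115,0.0],[0.028,0.112,0.0],[0.042,0.108,0.0],[-0.0,-0.0,0.13],[-0.0,-0.0,0.13]]
twist [[0,0,np.float64(0.126)],[0,0,np.float64(0.126)],[0,0,np.float64(0.126)],[0,0,np.float64(0.126)],[0,0,np.float64(0.126)],[0,0,np.float64(0.126)],[0,0,np.float64(0.116)],[0,0,np.float64(0.116)]]
slide [[-0.0,-0.0,0.13],[-0.001,-0.0,0.13],[0,0,0],[0,0,0],[0,0,0],[0,0,0],[0,0,0],[0,0,0]]
twist [[0,0,np.float64(0.116)],[0,0,np.float64(0.116)],[0,0,0],[0,0,0],[0,0,0],[0,0,0],[0,0,0],[0,0,0]]
end [ 0.5699 -0.31    0.27  ] -40.97
-0.09 13 [-0.131 -0.061  0.207] []
-0.06 247 [-0.085 -0.031  0.196] []
-0.03 270 [-0.093 -0.029  0.196] []
0.0 542 [-0.053  0.013  0.187] []
0.03 177 [-0.079  0.03   0.244] []
```

Emit:
play_rows(
  slide=[
    [-0.051, 0.042, -0.16],
    [-0.045, 0.049, -0.16],
    [-0.037, 0.055, -0.16],
    [-0.029, 0.06, -0.16],
    [-0.021, 0.063, -0.16],
    [-0.073, 0.089, 0],
    [-0.061, 0.098, 0],
    [-0.047, 0.105, 0],
  ],
  twist=[
    [0, 0, 0.136],
    [0, 0, 0.136],
    [0, 0, 0.136],
    [0, 0, 0.136],
    [0, 0, 0.136],
    [0, 0, 0.126],
    [0, 0, 0.126],
    [0, 0, 0.126],
  ],
  fingers=-0.05,
)

```text
t: 15.6
tool_pos: [0.5245, -0.1443, 0.4002]
orientation: [-3.019, -0.864, 0.003]
force: [0.6, -0.6, 0.6]
opening: 0.0484
gripper_force: 0.0
```

Emit:
play_rows(
  slide=[
    [-0.033, 0.111, 0],
    [-0.018, 0.114, 0],
    [-0.003, 0.115, 0],
    [0.012, 0.115, 0],
    [0.028, 0.112, 0],
    [0.042, 0.108, 0],
    [0, 0, 0.13],
    [0, 0, 0.13],
  ],
  twist=[
    [0, 0, 0.126],
    [0, 0, 0.126],
    [0, 0, 0.126],
    [0, 0, 0.126],
    [0, 0, 0.126],
    [0, 0, 0.126],
    [0, 0, 0.116],
    [0, 0, 0.116],
  ],
)

```text
t: 16.4
tool_pos: [0.5714, -0.3115, 0.3343]
orientation: [-3.052, 0.744, 0.002]
force: [-0.2, -0.2, -1.0]
opening: 0.0486
gripper_force: 0.0
```

Emit:
play_rows(
  slide=[
    [0, 0, 0.13],
    [0, 0, 0.13],
    [0, 0, 0],
    [0, 0, 0],
    [0, 0, 0],
    [0, 0, 0],
    [0, 0, 0],
    [0, 0, 0],
  ],
  twist=[
    [0, 0, 0.116],
    [0, 0, 0.116],
    [0, 0, 0],
    [0, 0, 0],
    [0, 0, 0],
    [0, 0, 0],
    [0, 0, 0],
    [0, 0, 0],
  ],
)

```text
t: 17.2
tool_pos: [0.5716, -0.3104, 0.2728]
orientation: [2.943, -1.098, 0.003]
force: [-0.1, -0.3, 0.3]
opening: 0.0488
gripper_force: 0.0
```

Run:
```python
from h import *
c=cams.get_calibration("wrist");s,p0,A=pose();p,d=cams.read_camera("wrist");P=cloud(d,c)
print(p0,s["opening"],s["orientation"],s["q"].round(2));np.savez("w5.npz",p=p,d=d,W=c["world_from_camera"])
r,g,b=[p[...,i].astype(int) for i in range(3)]
m=(r>110)&(r-g>60)&(r-b>60)
for a,u,v in blobs(m,40): print("red",a,u,v,ray(u,v,c,.088)[:2].round(4),P[int(v),int(u)].round(4))
for nm,lo,hi in(("boss",.062,.071),("hub",.031,.039),("sl",.08,.092)):
    k=(P[...,2]>lo)&(P[...,2]<hi)&(abs(P[...,0]-.575)<.07)&(abs(P[...,1]+.31)<.06)
    for a,u,v in blobs(k,60): print(nm,a,u,v,P[int(v),int(u)].round(4))
cv2.imwrite("pics/w5.png",p[:,:,::-1])
```

```text
[ 0.57161234 -0.31044606  0.27282949] 0.04881251194717542 [ 2.94293635e+00 -1.09837380e+00  2.66439152e-03] [-0.58  0.25  1.25  0.    1.63  1.71]
red 505 272.12 137.45 [ 0.6106 -0.3292] [ 0.6109 -0.3294  0.0877]
boss 532 287.25 192.06 [ 0.5567 -0.3016  0.0678]
hub 841 284.58 172.79 [ 0.57   -0.309   0.0362]
sl 489 272.0 138.8 [ 0.6104 -0.3289  0.0895]
```

View pics/w5.png

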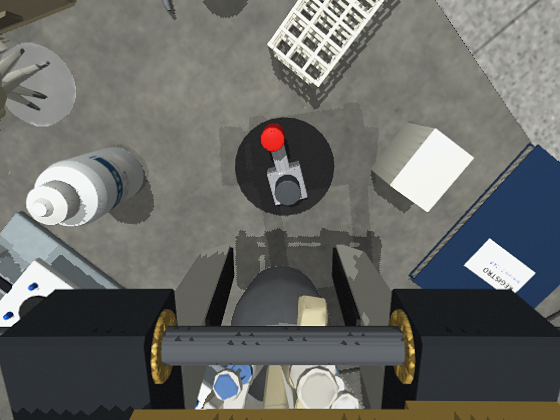

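Wrist view: the boss is at (287,190), the knob at (272,138), and the mat is centred at about (284,166). The pipette pot lies below in the picture, and the body has about 15 mm of clearance at this yaw. Descending on the boss.

Run:
```python
from h import *
f=np.load("w5.npz");c=cams.get_calibration("wrist");c["world_from_camera"]=f["W"]
print("mat",ray(284,166,c,.003).round(4),"edges",[ray(u,v,c,.003)[:2].round(3).tolist() for u,v in((235,165),(334,165),(284,117),(284,215))],"boss",ray(287.5,190,c,.067).round(4))
plan([(.5565,-.301,.10,-41,4),(.5565,-.301,.042,-41,4)])
```

```text
mat [ 0.5703 -0.3094  0.003 ] edges [[0.61, -0.266], [0.532, -0.356], [0.614, -0.347], [0.523, -0.269]] boss [ 0.5579 -0.3033  0.067 ]
slide [[-0.017,0.003,0.172],[-0.018,0.003,0.173],[-0.017,0.002,0.172],[-0.018,0.003,0.173],[0.0,-0.0,0.058],[0.0,-0.0,0.058],[0.0,-0.0,0.058],[0.0,-0.0,0.058]]
twist [[0,0,np.float64(0.0)],[0,0,np.float64(0.0)],[0,0,np.float64(0.0)],[0,0,np.float64(0.0)],[0,0,np.float64(0.0)],[0,0,np.float64(0.0)],[0,0,np.float64(0.0)],[0,0,np.float64(0.0)]]
end [ 0.5564 -0.301   0.042 ] -40.94
```

Emit:
play_rows(
  slide=[
    [-0.016, 0.003, 0.172],
    [-0.015, 0.003, 0.172],
    [-0.015, 0.003, 0.172],
    [-0.016, 0.003, 0.172],
    [0, 0, 0.058],
    [0, 0, 0.058],
    [0, 0, 0.058],
    [0, 0, 0.058],
  ],
  twist=[
    [0, 0, 0],
    [0, 0, 0],
    [0, 0, 0],
    [0, 0, 0],
    [0, 0, 0],
    [0, 0, 0],
    [0, 0, 0],
    [0, 0, 0],
  ],
)

```text
t: 18.05
tool_pos: [0.5592, -0.3034, 0.043]
orientation: [2.942, -1.099, 0.006]
force: [0.5, 0.6, -0.5]
opening: 0.0484
gripper_force: 0.0
```

Emit:
play_rows(
  slide=[
    [0, 0, 0],
    [0, 0, 0],
    [0, 0, 0],
    [0, 0, 0],
    [0, 0, 0],
    [0, 0, 0],
    [0, 0, 0],
    [0, 0, 0],
  ],
  twist=[
    [0, 0, 0],
    [0, 0, 0],
    [0, 0, 0],
    [0, 0, 0],
    [0, 0, 0],
    [0, 0, 0],
    [0, 0, 0],
    [0, 0, 0],
  ],
  fingers=1,
  force=40,
)

```text
t: 18.85
tool_pos: [0.5582, -0.3031, 0.0429]
orientation: [2.942, -1.099, 0.003]
force: [-1.5, -1.4, 6.0]
opening: 0.0269
gripper_force: 40.0
```

Emit:
play_rows(
  slide=[
    [0, 0, -0.06],
    [0, 0, -0.14],
    [0, 0, -0.18],
    [0, 0, -0.19],
    [0, 0, -0.19],
    [0, 0, -0.19],
    [0, 0, -0.19],
    [0, 0, -0.19],
  ],
  twist=[
    [0, 0, 0],
    [0, 0, 0],
    [0, 0, 0],
    [0, 0, 0],
    [0, 0, 0],
    [0, 0, 0],
    [0, 0, 0],
    [0, 0, 0],
  ],
)

```text
t: 19.65
tool_pos: [0.5569, -0.3015, 0.3761]
orientation: [-2.943, 1.099, 0.001]
force: [1.2, -0.7, -4.9]
opening: 0.0276
gripper_force: 40.0
```

Run:
```python
from h import *
s,p0,A=pose();print(p0,s["force"],s["opening"])
p,d=cams.read_camera("wrist");cv2.imwrite("pics/w6.png",p[:,:,::-1])
plan([(.53,.06,.385,-8.4,9),(.52,.115,.27,-8.4,5)])
```

```text
[ 0.55685575 -0.30151275  0.37613466] [ 1.20438975 -0.67356058 -4.94014704] 0.027578741575975656
slide [[-0.115,-0.113,0.001],[-0.108,-0.12,0.001],[-0.1,-0.127,0.001],[-0.092,-0.133,0.001],[-0.083,-0.139,0.0],[-0.074,-0.143,0.001],[-0.065,-0.148,0.0],[-0.056,-0.152,0.001]]
twist [[0,0,np.float64(-0.06)],[0,0,np.float64(-0.06)],[0,0,np.float64(-0.06)],[0,0,np.float64(-0.06)],[0,0,np.float64(-0.06)],[0,0,np.float64(-0.06)],[0,0,np.float64(-0.06)],[0,0,np.float64(-0.06)]]
slide [[-0.046,-0.155,0.0],[-0.014,-0.042,0.092],[-0.015,-0.042,0.092],[-0.014,-0.043,0.092],[-0.014,-0.042,0.092],[-0.015,-0.043,0.092],[0,0,0],[0,0,0]]
twist [[0,0,np.float64(-0.06)],[0,0,np.float64(-0.001)],[0,0,np.float64(-0.001)],[0,0,np.float64(-0.001)],[0,0,np.float64(-0.001)],[0,0,np.float64(-0.001)],[0,0,0],[0,0,0]]
end [0.52   0.1151 0.27  ] -8.25
```

View pics/w6.png

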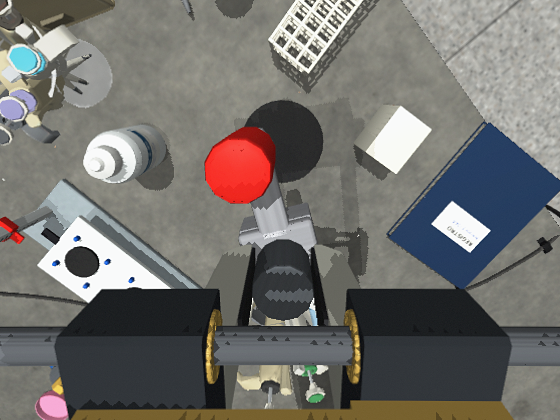

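The crank hangs in the grip with the boss at (285,280) and the knob at (240,168). Carrying it to a point above the jack's shaft.

Emit:
play_rows(
  slide=[
    [-0.115, -0.113, 0],
    [-0.108, -0.12, 0],
    [-0.1, -0.127, 0],
    [-0.092, -0.133, 0],
    [-0.083, -0.139, 0],
    [-0.074, -0.143, 0],
    [-0.065, -0.148, 0],
    [-0.056, -0.152, 0],
  ],
  twist=[
    [0, 0, -0.06],
    [0, 0, -0.06],
    [0, 0, -0.06],
    [0, 0, -0.06],
    [0, 0, -0.06],
    [0, 0, -0.06],
    [0, 0, -0.06],
    [0, 0, -0.06],
  ],
)

```text
t: 20.5
tool_pos: [0.5315, 0.0217, 0.3739]
orientation: [-3.124, 0.329, 0.002]
force: [0.6, 0.7, -2.8]
opening: 0.0274
gripper_force: 40.0
```

Emit:
play_rows(
  slide=[
    [-0.046, -0.155, 0],
    [-0.014, -0.042, 0.092],
    [-0.014, -0.042, 0.092],
    [-0.014, -0.042, 0.092],
    [-0.014, -0.042, 0.092],
    [-0.014, -0.042, 0.092],
    [0, 0, 0],
    [0, 0, 0],
  ],
  twist=[
    [0, 0, -0.06],
    [0, 0, 0],
    [0, 0, 0],
    [0, 0, 0],
    [0, 0, 0],
    [0, 0, 0],
    [0, 0, 0],
    [0, 0, 0],
  ],
)

```text
t: 21.3
tool_pos: [0.5193, 0.1146, 0.2592]
orientation: [3.133, -0.234, -0.002]
force: [1.0, 0.3, -3.7]
opening: 0.0275
gripper_force: 40.0
```

Run:
```python
from h import *
c=cams.get_calibration("wrist");s,p0,A=pose();p,d=cams.read_camera("wrist");P=cloud(d,c)
print(p0,s["orientation"],s["force"],s["opening"]);np.savez("w7.npz",p=p,d=d,W=c["world_from_camera"])
r,g,b=[p[...,i].astype(int) for i in range(3)]
for nm,m,z in(("yel",(r-b>70)&(g>100),.13),("red",(r>110)&(r-g>60)&(r-b>60),p0[2]-.038+.085),("pin",b-r>60,.0645)):
  for a,u,v in blobs(m,40): print(nm,a,u,v,ray(u,v,c,z)[:2].round(4),P[int(v),int(u)].round(4))
cv2.imwrite("pics/w7.png",p[:,:,::-1])
```

```text
[0.51934924 0.11461978 0.25921694] [ 3.13253185e+00 -2.33530471e-01 -2.04043197e-03] [ 0.98950309  0.32333387 -3.72658531] 0.02746097104440486
yel 120 209.98 334.16 [0.3961 0.2027] [0.5561 0.1243 0.3624]
yel 161 356.66 351.48 [0.3565 0.0684] [0.5485 0.0957 0.3635]
yel 119 208.63 370.09 [0.3566 0.2123] [0.5499 0.1253 0.3651]
red 4031 241.81 165.08 [0.5794 0.1195] [0.5791 0.12   0.3044]
pin 43 393.44 2.47 [ 0.661  -0.0049] [ 0.6612 -0.0042  0.0655]
pin 50 335.58 18.26 [0.6562 0.0467] [0.6564 0.0473 0.0651]
pin 45 402.33 63.49 [ 0.6095 -0.0098] [ 0.61   -0.0096  0.0644]
pin 577 288.57 170.31 [0.5265 0.108 ] [0.531  0.1082 0.085 ]
pin 40 422.48 201.18 [ 0.4742 -0.0227] [ 0.4745 -0.0223  0.0645]
pin 44 243.73 209.25 [0.493  0.1597] [0.5    0.1568 0.087 ]
```

View pics/w7.png

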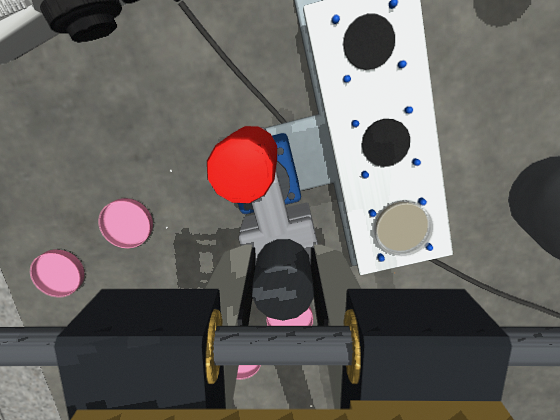

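The knob sits at (242,165), giving a crank direction of 4.7° (5.5° wanted) with the hub under the TCP. The stub is hidden beneath the crank, so I'll lower onto its taper using the shaft position fitted from all three cameras.

Run:
```python
from h import *
# refine shaft from the wide wrist picture taken over the dish and column top in top view
im=cv2.imread("pics/w1.png")[:,:,::-1].astype(int)[0:110,380:500]
r,g,b=im[...,0],im[...,1],im[...,2];m=(r-b>70)&(g>100)
v,u=np.nonzero(m);print(u.min()+380,u.max()+380,v.min(),v.max());L=im.sum(2)
t=m&(L>np.percentile(L[m],60));print(blobs(t,15),np.median(L[t]),np.median(L[m]))
plan([(.5238,.1325,.185,-7.4,5),(.5238,.1325,.172,-7.4,3)])
```

```text
445 473 28 56
[(np.int32(189), np.float64(82.4), np.float64(41.01))] 557.0 418.0
slide [[0.001,-0.015,0.06],[0.001,-0.015,0.06],[0.001,-0.015,0.06],[0.001,-0.014,0.061],[0.0,-0.015,0.06],[0.0,0.0,0.017],[0.0,0.0,0.018],[0.0,0.0,0.017]]
twist [[0,0,np.float64(-0.004)],[0,0,np.float64(-0.004)],[0,0,np.float64(-0.004)],[0,0,np.float64(-0.004)],[0,0,np.float64(-0.004)],[0,0,np.float64(0.0)],[0,0,np.float64(0.0)],[0,0,np.float64(0.0)]]
end [0.5237 0.1326 0.1721] -7.36
```

Run:
```python
from h import *
c=cams.get_calibration("wrist");A=R.from_rotvec([-3.109,-.447,.007]).as_matrix()
C=np.array([[-.001,-.959,-.283],[1,-.001,-.001],[.001,-.283,.959]]);W=np.eye(4)
W[:3,:3]=A@C;W[:3,3]=np.array([.36699,.24174,.29608])+A@[.081,.001,-.166];c["world_from_camera"]=W
print(ray(286.16,157.07,c,.015),ray(462.4,41,c,.13))
```

```text
[0.37497066 0.23924927 0.015     ] [0.52687635 0.13268996 0.13      ]
```

Emit:
play_rows(
  slide=[
    [0.001, -0.015, 0.06],
    [0.001, -0.015, 0.06],
    [0.001, -0.015, 0.06],
    [0.001, -0.015, 0.06],
    [0, -0.015, 0.06],
    [0, 0, 0.017],
    [0, 0, 0.017],
    [0, 0, 0],
  ],
  twist=[
    [0, 0, -0.004],
    [0, 0, -0.004],
    [0, 0, -0.004],
    [0, 0, -0.004],
    [0, 0, 0],
    [0, 0, 0],
    [0, 0, 0],
    [0, 0, 0],
  ],
)

```text
t: 22.15
tool_pos: [0.5235, 0.133, 0.1753]
orientation: [3.134, -0.208, -0.001]
force: [1.2, 0.3, -4.5]
opening: 0.0272
gripper_force: 40.0
```

Emit:
play_rows(
  slide=[
    [0.005, 0.002, 0],
    [0, 0, 0.01],
    [0, 0, 0.01],
    [0, 0, 0.01],
    [0, 0, 0.01],
    [0, 0, 0.01],
    [0, 0, 0.01],
    [0, 0, 0],
  ],
  twist=[
    [0, 0, 0],
    [0, 0, 0],
    [0, 0, 0],
    [0, 0, 0],
    [0, 0, 0],
    [0, 0, 0],
    [0, 0, 0],
    [0, 0, 0],
  ],
)

```text
t: 22.95
tool_pos: [0.5259, 0.1326, 0.1611]
orientation: [-3.134, 0.208, -0.004]
force: [6.6, 1.0, -4.4]
opening: 0.0271
gripper_force: 40.0
```

Emit:
play_rows(
  slide=[
    [0.005, 0, 0],
    [0, 0, 0.006],
    [0, 0, 0.008],
    [0, 0, 0.008],
    [0, 0, 0.008],
    [0, 0, 0.006],
    [0, 0, 0],
    [0, 0, 0],
  ],
  twist=[
    [0, 0, 0],
    [0, 0, 0],
    [0, 0, 0],
    [0, 0, 0],
    [0, 0, 0],
    [0, 0, 0],
    [0, 0, 0],
    [0, 0, 0],
  ],
)

```text
t: 23.75
tool_pos: [0.5264, 0.1323, 0.1515]
orientation: [-3.134, 0.209, -0.001]
force: [6.4, 1.5, -3.7]
opening: 0.0272
gripper_force: 40.0
```

Emit:
play_rows(
  slide=[
    [0.004, 0, 0.004],
    [0, 0, 0],
    [0, 0, 0],
    [0, 0, 0],
    [0, 0, 0],
    [0, 0, 0],
    [0, 0, 0],
    [0, 0, 0],
  ],
  twist=[
    [0, 0, 0],
    [0, 0, 0],
    [0, 0, 0],
    [0, 0, 0],
    [0, 0, 0],
    [0, 0, 0],
    [0, 0, 0],
    [0, 0, 0],
  ],
)

```text
t: 24.55
tool_pos: [0.5268, 0.1321, 0.1504]
orientation: [3.135, -0.208, -0.001]
force: [3.8, 1.4, -6.6]
opening: 0.0275
gripper_force: 40.0
```

Emit:
play_rows(
  slide=[
    [0, 0, 0],
    [0, 0, 0],
    [0, 0, 0],
    [0, 0, 0],
    [0, 0, -0.06],
    [0, 0, -0.15],
    [0, 0, -0.15],
    [0, 0, 0],
  ],
  twist=[
    [0, 0, 0],
    [0, 0, 0],
    [0, 0, 0],
    [0, 0, 0],
    [0, 0, 0],
    [0, 0, 0],
    [0, 0, 0],
    [0, 0, 0],
  ],
  fingers=-0.05,
)

```text
t: 25.35
tool_pos: [0.5302, 0.1326, 0.2488]
orientation: [-3.132, 0.208, -0.017]
force: [-1.0, 0.3, 0.3]
opening: 0.0489
gripper_force: 0.0
```

Run:
```python
from h import *
c=cams.get_calibration("wrist");s,p0,A=pose();p,d=cams.read_camera("wrist");P=cloud(d,c)
print(p0,s["orientation"],s["force"])
r,g,b=[p[...,i].astype(int) for i in range(3)]
for a,u,v in blobs((r>110)&(r-g>60)&(r-b>60),40): print("red",a,u,v,ray(u,v,c,.195)[:2].round(4),P[int(v),int(u)].round(4))
for nm,lo,hi in(("boss",.166,.182),("sl",.185,.2),("hub",.135,.15)):
    k=(P[...,2]>lo)&(P[...,2]<hi)&(np.hypot(P[...,0]-.525,P[...,1]-.132)<.09)
    for a,u,v in blobs(k,100): print(nm,a,u,v,P[int(v),int(u)].round(4),np.median(P[k][:,2]))
t,D=cams.read_camera("top");r,g,b=[t[...,i].astype(int) for i in range(3)];c=cams.get_calibration("top")
for a,u,v in blobs((r>110)&(r-g>60)&(r-b>60),20): print("topred",a,u,v,ray(u,v,c,.195)[:2].round(4))
sc,sd=cams.read_camera("scene")
o=np.zeros((420,800,3),np.uint8);o[:420,:440]=p[:,60:500];o[:360,440:800]=cv2.resize(sc[160:260,200:300],(360,360),interpolation=2)
cv2.imwrite("pics/w8.png",o[:,:,::-1])
```

```text
[0.53016549 0.13263942 0.24876965] [-3.13222787  0.20818327 -0.01709714] [-0.97430013  0.25571928  0.32471014]
red 1248 261.61 141.28 [0.5861 0.1384] [0.5864 0.1387 0.1953]
boss 1228 284.55 222.17 [0.5268 0.1328 0.1741] 0.17422051423505452
sl 1223 261.24 142.7 [0.5857 0.1388 0.1948] 0.1951564619243727
hub 1753 281.52 191.02 [0.5413 0.1332 0.1423] 0.14230763798356083
topred 31 301.71 84.29 [ 0.8023 -0.098 ]
topred 28 306.79 87.36 [ 0.7941 -0.1107]
topred 43 256.88 128.6 [0.6882 0.0163]
```

View pics/w8.png

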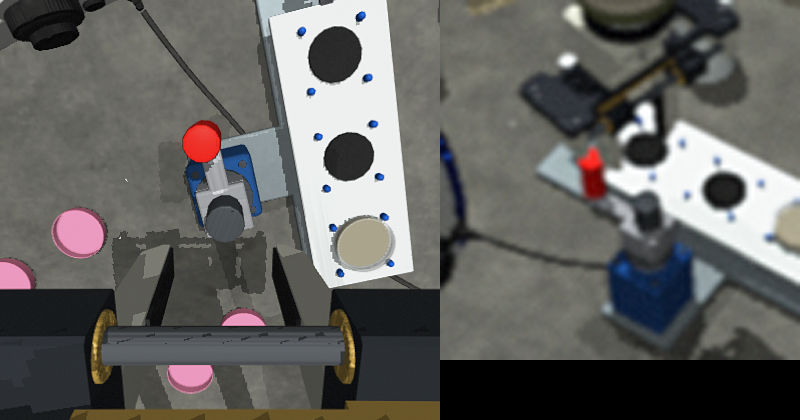

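The crank is seated: hub top 0.142, boss 0.174 and sleeve 0.195 all match an underside at 0.110. Next I'll take a look at the index and pointer.

Emit:
play_rows(
  slide=[
    [0.06, 0.09, -0.08],
    [0.06, 0.09, -0.06],
    [0.06, 0.09, -0.06],
    [0.06, 0.09, 0],
    [0.06, 0, 0],
    [0, 0, 0],
    [0, 0, 0],
    [0, 0, 0],
  ],
  twist=[
    [0, 0, 0],
    [0, 0, 0],
    [0, 0, 0],
    [0, 0, 0],
    [0, 0, 0],
    [0, 0, 0],
    [0, 0, 0],
    [0, 0, 0],
  ],
)

```text
t: 26.3
tool_pos: [0.5885, 0.0336, 0.2898]
orientation: [-3.135, 0.207, 0.003]
force: [-0.1, -0.3, -0.9]
opening: 0.0493
gripper_force: 0.0
```

Run:
```python
from h import *
c=cams.get_calibration("wrist");s,p0,A=pose();p,d=cams.read_camera("wrist");P=cloud(d,c);print(p0)
np.savez("w9.npz",p=p,d=d,W=c["world_from_camera"])
r,g,b=[p[...,i].astype(int) for i in range(3)]
m=(r>110)&(r-g>60)&(r-b>60)
for a,u,v in blobs(m,20):
    print("red",a,u,v,P[int(v),int(u)].round(4))
k=m&(np.hypot(P[...,0]-.715,P[...,1]-.025)<.06);print(np.histogram(P[k][:,2],bins=np.arange(.05,.14,.003)))
# heights along a strip toward pointer: jack frame
S=np.array([.5265,.1325]);X=np.array([.0958,-.9954]);Y=np.array([.9954,.0958])
q=(P[...,:2]-S);jx=q@X-.125;jy=q@Y
print("jack centre",(S+.125*X).round(4))
for y in np.arange(.130,.200,.004):
    kk=(abs(jx)<.005)&(abs(jy-y)<.002);print(round(y,3),kk.sum(),np.median(P[kk][:,2]).round(4),p[kk].mean(0).round(0) if kk.sum() else "")
v,u=np.nonzero(k);o=p[max(0,v.min()-60):v.max()+60,max(0,u.min()-80):u.max()+80]
cv2.imwrite("pics/w9.png",cv2.resize(o,None,fx=3,fy=3)[:600,:800,::-1])
```

```text
[0.58854725 0.03356497 0.28979608]
red 316 269.53 23.34 [0.7234 0.0268 0.1373]
red 218 274.81 47.6 [0.7101 0.0257 0.098 ]
red 1097 151.21 221.45 [0.5914 0.1335 0.1953]
(array([  0,   0,   0,   0,   0,   0,   0,   0,   0,   0,   0,   0,   0,
         0,   3, 181,  33, 181, 121,   1,   0,   0,   0,   0,   0,   0,
         0,   0,  10,   0]), array([0.05 , 0.053, 0.056, 0.059, 0.062, 0.065, 0.068, 0.071, 0.074,
       0.077, 0.08 , 0.083, 0.086, 0.089, 0.092, 0.095, 0.098, 0.101,
       0.104, 0.107, 0.11 , 0.113, 0.116, 0.119, 0.122, 0.125, 0.128,
       0.131, 0.134, 0.137, 0.14 ]))
jack centre [0.5385 0.0081]
0.13 40 0.0554 [241. 242. 242.]
0.134 38 0.0556 [241. 242. 242.]
0.138 40 0.0554 [164. 165. 167.]
0.142 39 0.0554 [62. 63. 66.]
0.146 38 0.0556 [67. 67. 71.]
0.15 39 0.0557 [69. 69. 73.]
0.154 40 0.0557 [66. 66. 70.]
0.158 41 0.0557 [62. 62. 66.]
0.162 27 0.0555 [61. 61. 65.]
0.166 61 0.0968 [183.  79.  77.]
0.17 86 0.0967 [181.  86.  83.]
0.174 56 0.0969 [194.  51.  46.]
0.178 139 0.1097 [100.  61.  59.]
0.182 75 0.1371 [234. 237. 236.]
0.186 70 0.1374 [240. 242. 242.]
0.19 72 0.1372 [241. 243. 243.]
0.194 16 0.1367 [232. 211. 209.]
0.198 7 0.1042 [223.  57.  51.]
```

View pics/w9.png

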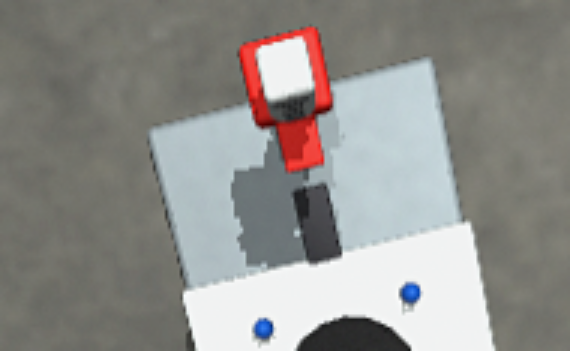

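The close view shows the black pointer tab just short of the red tab. Depth puts the pointer at 0.0555 and the red tab at 0.0968 (post top 0.1372, against 0.137 nominal). The needed rise is 41.3 mm, which is 1239° of drive plus slack. Next: grip the knob, plan the circle and check clearance to the microscope.

Run:
```python
from h import *
S=np.array([.5265,.1325]);th=np.radians(-7.6);X=np.array([np.cos(th),np.sin(th)]);Y=np.array([np.sin(th),-np.cos(th)])
Q=[]
for n in("top","scene"):
    P=cloud(np.load(n+"0.npz")["d"],cams.get_calibration(n)).reshape(-1,3);Q.append(P[(P[:,2]>.225)&(P[:,0]>.42)&(P[:,1]>.08)&(P[:,2]<.6)&(P[:,0]<.85)])
Q=np.vstack(Q);best=[]
for a in range(0,360,15):
    k=S+.06*np.array([np.cos(np.radians(a)),np.sin(np.radians(a))]);t=np.c_[(Q[:,:2]-k)@X,(Q[:,:2]-k)@Y]
    dd=np.hypot(np.maximum(abs(t[:,0])-.0375,0),np.maximum(abs(t[:,1])-.094,0));dc=np.hypot(t[:,0]-.081,t[:,1])
    best.append((dd.min(),Q[dd.argmin()].round(3).tolist(),dc.min(),a))
print(min(best,key=lambda b:b[0]),min(best,key=lambda b:b[2]))
plan([(.5864,.1383,.25,-7.6,4),(.5864,.1383,.159,-7.6,4)])
print("circle")
rows=[];err=np.zeros(2)
for i in range(24):
    a0=np.radians(5.5-15*i);a1=a0-np.radians(15);dv=.06*np.array([np.cos(a1)-np.cos(a0),np.sin(a1)-np.sin(a0)])
    w=np.array([dv@X,dv@Y])/.25+err;q=np.round(w,3);err=w-q;rows.append([*q.tolist(),0])
for i in(0,8,16): print(str(rows[i:i+8]).replace(" ",""))
```

```text
(np.float64(0.0732165660169592), [0.706, 0.252, 0.28], np.float64(0.0945171157651281), 15) (np.float64(0.08257030998392602), [0.697, 0.287, 0.27], np.float64(0.0853152333199799), 45)
slide [[-0.016,-0.103,0.04],[-0.016,-0.104,0.04],[-0.016,-0.103,0.04],[-0.016,-0.104,0.041],[-0.0,0.0,0.091],[-0.0,0.0,0.091],[-0.0,0.0,0.091],[-0.0,0.0,0.091]]
twist [[0,0,np.float64(0.0)],[0,0,np.float64(0.0)],[0,0,np.float64(0.0)],[0,0,np.float64(0.0)],[0,0,np.float64(0.0)],[0,0,np.float64(0.0)],[0,0,np.float64(0.0)],[0,0,np.float64(0.0)]]
end [0.5864 0.1383 0.1589] -7.56
circle
[[0.006,0.062,0],[-0.01,0.062,0],[-0.026,0.057,0],[-0.04,0.049,0],[-0.051,0.036,0],[-0.058,0.022,0],[-0.063,0.006,0],[-0.062,-0.01,0]]
[[-0.057,-0.026,0],[-0.048,-0.04,0],[-0.036,-0.051,0],[-0.023,-0.058,0],[-0.006,-0.063,0],[0.011,-0.061,0],[0.025,-0.057,0],[0.04,-0.049,0]]
[[0.051,-0.036,0],[0.059,-0.022,0],[0.062,-0.006,0],[0.062,0.01,0],[0.057,0.026,0],[0.048,0.039,0],[0.037,0.051,0],[0.022,0.059,0]]
```

Emit:
play_rows(
  slide=[
    [-0.016, -0.103, 0.04],
    [-0.016, -0.103, 0.04],
    [-0.016, -0.104, 0.04],
    [-0.016, -0.104, 0.04],
    [0, 0, 0.091],
    [0, 0, 0.091],
    [0, 0, 0.091],
    [0, 0, 0.091],
  ],
  twist=[
    [0, 0, 0],
    [0, 0, 0],
    [0, 0, 0],
    [0, 0, 0],
    [0, 0, 0],
    [0, 0, 0],
    [0, 0, 0],
    [0, 0, 0],
  ],
)

```text
t: 27.15
tool_pos: [0.5866, 0.1384, 0.1589]
orientation: [-3.135, 0.206, -0.0]
force: [1.3, 0.4, -0.5]
opening: 0.0487
gripper_force: 0.0
```

Emit:
play_rows(
  slide=[
    [0, 0, 0],
    [0, 0, 0],
    [0, 0, 0],
    [0, 0, 0],
    [0, 0, 0],
    [0, 0, 0],
    [0, 0, 0],
    [0, 0, 0],
  ],
  twist=[
    [0, 0, 0],
    [0, 0, 0],
    [0, 0, 0],
    [0, 0, 0],
    [0, 0, 0],
    [0, 0, 0],
    [0, 0, 0],
    [0, 0, 0],
  ],
  fingers=1,
  force=20,
)

```text
t: 27.95
tool_pos: [0.5885, 0.1379, 0.1614]
orientation: [-3.134, 0.208, -0.005]
force: [2.2, 1.1, 6.4]
opening: 0.0238
gripper_force: 20.0
```

Emit:
play_rows(
  slide=[
    [0.006, 0.062, 0],
    [-0.01, 0.062, 0],
    [-0.026, 0.057, 0],
    [-0.04, 0.049, 0],
    [-0.051, 0.036, 0],
    [-0.058, 0.022, 0],
    [-0.063, 0.006, 0],
    [-0.062, -0.01, 0],
  ],
  twist=[
    [0, 0, 0],
    [0, 0, 0],
    [0, 0, 0],
    [0, 0, 0],
    [0, 0, 0],
    [0, 0, 0],
    [0, 0, 0],
    [0, 0, 0],
  ],
)

```text
t: 28.75
tool_pos: [0.5035, 0.0773, 0.1612]
orientation: [-3.133, 0.21, -0.006]
force: [5.7, 5.6, 1.6]
opening: 0.0237
gripper_force: 20.0
```

Emit:
play_rows(
  slide=[
    [-0.057, -0.026, 0],
    [-0.048, -0.04, 0],
    [-0.036, -0.051, 0],
    [-0.023, -0.058, 0],
    [-0.006, -0.063, 0],
    [0.011, -0.061, 0],
    [0.025, -0.057, 0],
    [0.04, -0.049, 0],
  ],
  twist=[
    [0, 0, 0],
    [0, 0, 0],
    [0, 0, 0],
    [0, 0, 0],
    [0, 0, 0],
    [0, 0, 0],
    [0, 0, 0],
    [0, 0, 0],
  ],
)

```text
t: 29.55
tool_pos: [0.4929, 0.1816, 0.1605]
orientation: [3.134, -0.207, 0.001]
force: [1.4, -6.0, 6.5]
opening: 0.0235
gripper_force: 20.0
```

Emit:
play_rows(
  slide=[
    [0.051, -0.036, 0],
    [0.059, -0.022, 0],
    [0.062, -0.006, 0],
    [0.062, 0.01, 0],
    [0.057, 0.026, 0],
    [0.048, 0.039, 0],
    [0.037, 0.051, 0],
    [0.022, 0.059, 0],
  ],
  twist=[
    [0, 0, 0],
    [0, 0, 0],
    [0, 0, 0],
    [0, 0, 0],
    [0, 0, 0],
    [0, 0, 0],
    [0, 0, 0],
    [0, 0, 0],
  ],
)

```text
t: 30.35
tool_pos: [0.5893, 0.139, 0.1612]
orientation: [-3.132, 0.207, -0.006]
force: [2.7, 2.9, 5.6]
opening: 0.0237
gripper_force: 20.0
```

Run:
```python
from h import *
s,p0,A=pose();d=p0[:2]-[.5265,.1325];print(p0,s["force"],np.hypot(*d),np.degrees(np.arctan2(d[1],d[0])))
for n in("scene","top"):
    p,dd=cams.read_camera(n);c=cams.get_calibration(n);P=cloud(dd,c)
    for y in(-.045,.0,.045):  # bare platform points between nests, jack y
        k=(np.hypot(P[...,0]-(.5385+.0958*.035+.9954*y),P[...,1]-(.0081-.9954*.035+.0958*y))<.012);print(n,y,k.sum(),np.median(P[k][:,2]))
    cv2.imwrite(f"pics/{n}10.png",p[:,:,::-1])
```

```text
[0.58930474 0.13901305 0.16123668] [2.74212229 2.91611369 5.64329926] 0.0631415533239486 5.92059402959807
scene -0.045 28 0.06494340282567468
scene 0.0 21 0.06651213618053875
scene 0.045 30 0.06497531935899581
top -0.045 57 0.06670049267459155
top 0.0 59 0.0665696098580768
top 0.045 58 0.0668374457337888
```

One turn gave about 11.5 mm of rise. Two more turns.

Emit:
play_rows(
  slide=[
    [0.006, 0.062, 0],
    [-0.01, 0.062, 0],
    [-0.026, 0.057, 0],
    [-0.04, 0.049, 0],
    [-0.051, 0.036, 0],
    [-0.058, 0.022, 0],
    [-0.063, 0.006, 0],
    [-0.062, -0.01, 0],
  ],
  twist=[
    [0, 0, 0],
    [0, 0, 0],
    [0, 0, 0],
    [0, 0, 0],
    [0, 0, 0],
    [0, 0, 0],
    [0, 0, 0],
    [0, 0, 0],
  ],
)

```text
t: 31.25
tool_pos: [0.5033, 0.0775, 0.1609]
orientation: [-3.134, 0.21, -0.005]
force: [4.9, 5.0, 3.7]
opening: 0.0237
gripper_force: 20.0
```

Emit:
play_rows(
  slide=[
    [-0.057, -0.026, 0],
    [-0.048, -0.04, 0],
    [-0.036, -0.051, 0],
    [-0.023, -0.058, 0],
    [-0.006, -0.063, 0],
    [0.011, -0.061, 0],
    [0.025, -0.057, 0],
    [0.04, -0.049, 0],
  ],
  twist=[
    [0, 0, 0],
    [0, 0, 0],
    [0, 0, 0],
    [0, 0, 0],
    [0, 0, 0],
    [0, 0, 0],
    [0, 0, 0],
    [0, 0, 0],
  ],
)

```text
t: 32.05
tool_pos: [0.4928, 0.1817, 0.1602]
orientation: [3.134, -0.207, -0.0]
force: [1.3, -6.2, 6.6]
opening: 0.0235
gripper_force: 20.0
```

Emit:
play_rows(
  slide=[
    [0.051, -0.036, 0],
    [0.059, -0.022, 0],
    [0.062, -0.006, 0],
    [0.062, 0.01, 0],
    [0.057, 0.026, 0],
    [0.048, 0.039, 0],
    [0.037, 0.051, 0],
    [0.022, 0.059, 0],
  ],
  twist=[
    [0, 0, 0],
    [0, 0, 0],
    [0, 0, 0],
    [0, 0, 0],
    [0, 0, 0],
    [0, 0, 0],
    [0, 0, 0],
    [0, 0, 0],
  ],
)

```text
t: 32.85
tool_pos: [0.5892, 0.1392, 0.1609]
orientation: [-3.132, 0.207, -0.005]
force: [3.4, 3.7, 6.3]
opening: 0.0234
gripper_force: 20.0
```

Emit:
play_rows(
  slide=[
    [0.006, 0.062, 0],
    [-0.01, 0.062, 0],
    [-0.026, 0.057, 0],
    [-0.04, 0.049, 0],
    [-0.051, 0.036, 0],
    [-0.058, 0.022, 0],
    [-0.063, 0.006, 0],
    [-0.062, -0.01, 0],
  ],
  twist=[
    [0, 0, 0],
    [0, 0, 0],
    [0, 0, 0],
    [0, 0, 0],
    [0, 0, 0],
    [0, 0, 0],
    [0, 0, 0],
    [0, 0, 0],
  ],
)

```text
t: 33.65
tool_pos: [0.5032, 0.0775, 0.1606]
orientation: [-3.134, 0.21, -0.003]
force: [5.4, 2.9, 3.6]
opening: 0.0236
gripper_force: 20.0
```

Emit:
play_rows(
  slide=[
    [-0.057, -0.026, 0],
    [-0.048, -0.04, 0],
    [-0.036, -0.051, 0],
    [-0.023, -0.058, 0],
    [-0.006, -0.063, 0],
    [0.011, -0.061, 0],
    [0.025, -0.057, 0],
    [0.04, -0.049, 0],
  ],
  twist=[
    [0, 0, 0],
    [0, 0, 0],
    [0, 0, 0],
    [0, 0, 0],
    [0, 0, 0],
    [0, 0, 0],
    [0, 0, 0],
    [0, 0, 0],
  ],
)

```text
t: 34.45
tool_pos: [0.4928, 0.1818, 0.1599]
orientation: [3.134, -0.207, -0.001]
force: [0.6, -6.8, 4.9]
opening: 0.0238
gripper_force: 20.0
```

Emit:
play_rows(
  slide=[
    [0.051, -0.036, 0],
    [0.059, -0.022, 0],
    [0.062, -0.006, 0],
    [0.062, 0.01, 0],
    [0.057, 0.026, 0],
    [0.048, 0.039, 0],
    [0.037, 0.051, 0],
    [0.022, 0.059, 0],
  ],
  twist=[
    [0, 0, 0],
    [0, 0, 0],
    [0, 0, 0],
    [0, 0, 0],
    [0, 0, 0],
    [0, 0, 0],
    [0, 0, 0],
    [0, 0, 0],
  ],
)

```text
t: 35.25
tool_pos: [0.589, 0.1393, 0.1605]
orientation: [-3.132, 0.207, -0.003]
force: [2.7, 2.4, 5.3]
opening: 0.0236
gripper_force: 20.0
```

Run:
```python
from h import *
s,p0,A=pose();d=p0[:2]-[.5265,.1325];print(p0,s["force"],np.hypot(*d),np.degrees(np.arctan2(d[1],d[0])))
for n in("scene","top","wrist"):
    c=cams.get_calibration(n);p,dd=cams.read_camera(n);P=cloud(dd,c)
    for y in(-.045,.0,.045):
        k=(np.hypot(P[...,0]-(.5385+.0958*.035+.9954*y),P[...,1]-(.0081-.9954*.035+.0958*y))<.012);print(n,y,k.sum(),np.median(P[k][:,2]))
```

```text
[0.5890071  0.13932152 0.16052834] [2.67193138 2.35849001 5.25832997] 0.06287821977977907 6.228148385343356
scene -0.045 27 0.09058735120170103
scene 0.0 21 0.09014712076023779
scene 0.045 26 0.08998204072123539
top -0.045 63 0.0909727726957199
top 0.0 60 0.09093773022506091
top 0.045 63 0.09119787886170116
wrist -0.045 746 0.090804370448445
wrist 0.0 828 0.09075108549021517
wrist 0.045 999 0.09091135226280428
```

Emit:
play_rows(
  slide=[
    [0.006, 0.062, 0],
    [-0.01, 0.062, 0],
    [-0.026, 0.057, 0],
    [-0.04, 0.049, 0],
    [-0.051, 0.036, 0],
    [-0.058, 0.022, 0],
    [-0.063, 0.006, 0],
    [-0.062, -0.01, 0],
  ],
  twist=[
    [0, 0, 0],
    [0, 0, 0],
    [0, 0, 0],
    [0, 0, 0],
    [0, 0, 0],
    [0, 0, 0],
    [0, 0, 0],
    [0, 0, 0],
  ],
)

```text
t: 36.2
tool_pos: [0.5031, 0.0776, 0.1605]
orientation: [-3.134, 0.21, -0.003]
force: [4.3, 3.5, 2.6]
opening: 0.0236
gripper_force: 20.0
```

Emit:
play_rows(
  slide=[
    [-0.057, -0.026, 0],
    [-0.048, -0.04, 0],
    [-0.036, -0.051, 0],
    [0, 0, 0],
    [0, 0, 0],
    [0, 0, 0],
    [0, 0, 0],
    [0, 0, 0],
  ],
  twist=[
    [0, 0, 0],
    [0, 0, 0],
    [0, 0, 0],
    [0, 0, 0],
    [0, 0, 0],
    [0, 0, 0],
    [0, 0, 0],
    [0, 0, 0],
  ],
)

```text
t: 37.0
tool_pos: [0.4717, 0.1117, 0.16]
orientation: [-3.134, 0.207, 0.001]
force: [-1.6, 0.6, 7.7]
opening: 0.0235
gripper_force: 20.0
```

```bash
cat > lev.py <<'E'
from h import *
s,p0,A=pose();d=p0[:2]-[.5265,.1325];print(p0,s["force"],np.hypot(*d),np.degrees(np.arctan2(d[1],d[0])))
S=np.array([.5265,.1325]);X=np.array([.0958,-.9954]);Y=np.array([.9954,.0958])
c=cams.get_calibration("wrist");p,dd=cams.read_camera("wrist");P=cloud(dd,c);cv2.imwrite("pics/lev.png",p[:,:,::-1])
q=P[...,:2]-S;jx=q@X-.125;jy=q@Y
for y in(-.045,.0,.045):
    k=np.hypot(jx-.035,jy-y)<.012;print(y,k.sum(),np.median(P[k][:,2]))
for y in np.arange(.138,.18,.004):
    k=(abs(jx)<.005)&(abs(jy-y)<.002);print(round(y,3),k.sum(),np.median(P[k][:,2]).round(4),p[k].mean(0).round(0) if k.sum() else "")
E
python3 lev.py
```

```text
[0.47169357 0.1117243  0.16001086] [-1.55656062  0.63859226  7.65256219] 0.058612070643059 -159.23957698967152
-0.045 1161 0.09649079608313574
0.0 1307 0.09645349785161902
0.045 757 0.09650676310117101
0.138 0 nan 
0.142 0 nan 
0.146 0 nan 
0.15 0 nan 
0.154 0 nan 
0.158 0 nan 
0.162 0 nan 
0.166 0 nan 
0.17 0 nan 
0.174 0 nan 
0.178 0 nan
  return _methods._mean(a, axis=axis, dtype=dtype,
  ret = ret.dtype.type(ret / rcount)
```

Platform at 0.0965 against the index at 0.0968, so it's level. Release, rise and verify from the earlier viewpoint.

Emit:
play_rows(
  slide=[
    [0, 0, 0],
    [0, 0, 0],
    [0, 0, 0],
    [0, 0, 0],
    [0, 0, -0.06],
    [0, 0, -0.15],
    [0, 0, -0.15],
    [0, 0, -0.15],
  ],
  twist=[
    [0, 0, 0],
    [0, 0, 0],
    [0, 0, 0],
    [0, 0, 0],
    [0, 0, 0],
    [0, 0, 0],
    [0, 0, 0],
    [0, 0, 0],
  ],
  fingers=-0.05,
)

```text
t: 37.85
tool_pos: [0.4712, 0.111, 0.2897]
orientation: [-3.135, 0.208, -0.001]
force: [1.1, 0.6, 0.2]
opening: 0.0488
gripper_force: 0.0
```

Emit:
play_rows(
  slide=[
    [0.13, 0.08, 0],
    [0.13, 0.08, 0],
    [0.13, 0.08, 0],
    [0.125, 0.05, 0],
    [0, 0, 0],
    [0, 0, 0],
    [0, 0, 0],
    [0, 0, 0],
  ],
  twist=[
    [0, 0, 0],
    [0, 0, 0],
    [0, 0, 0],
    [0, 0, 0],
    [0, 0, 0],
    [0, 0, 0],
    [0, 0, 0],
    [0, 0, 0],
  ],
)

```text
t: 38.65
tool_pos: [0.589, 0.0228, 0.2881]
orientation: [-3.135, 0.207, -0.002]
force: [-0.4, -0.1, -0.5]
opening: 0.049
gripper_force: 0.0
```

```bash
cat >> lev.py <<'E'
r,g,b=[p[...,i].astype(int) for i in range(3)]
for a,u,v in blobs((r>110)&(r-g>60)&(r-b>60),40): print("red",a,u,v,ray(u,v,c,.195)[:2].round(4),P[int(v),int(u)].round(4))
k=(P[...,2]>.166)&(P[...,2]<.182)&(np.hypot(P[...,0]-.5265,P[...,1]-.1325)<.04)
for a,u,v in blobs(k,100): print("boss",a,u,v,P[int(v),int(u)].round(4),np.median(P[k][:,2]))
k=(r>165)&(r-b>12)&(r-b<60)&(g>155)&(np.hypot(P[...,0]-.445,P[...,1])<.04)
if k.sum(): print("dish",np.median(P[k],0))
E
python3 lev.py 2>/dev/null
```

```text
[0.58902123 0.02283276 0.28810313] [-0.44180605 -0.05336942 -0.49948445] 0.12623710802805066 -60.31256218658292
-0.045 0 nan
0.0 405 0.09652346103071169
0.045 891 0.09838193610621215
0.138 48 0.0968 [167. 168. 170.]
0.142 47 0.0968 [62. 63. 66.]
0.146 52 0.0967 [66. 67. 70.]
0.15 51 0.0967 [68. 68. 71.]
0.154 51 0.0967 [70. 71. 74.]
0.158 52 0.0969 [72. 73. 76.]
0.162 35 0.0965 [73. 73. 77.]
0.166 45 0.0972 [214.  60.  55.]
0.17 66 0.0971 [189.  66.  62.]
0.174 60 0.0973 [191.  53.  48.]
0.178 144 0.1088 [99. 61. 59.]
red 310 258.67 25.92 [0.7132 0.0222] [0.724  0.0249 0.1364]
red 214 263.23 50.24 [0.6985 0.0215] [0.7099 0.0251 0.0976]
boss 538 165.7 279.36 [0.5336 0.1317 0.1734] 0.1741059329378255
dish [0.45439121 0.00263806 0.11147175]
```

Pointer 0.0967 against index 0.0972: level, and the dish top sits 15 mm above the platform. Now I'll take the crank off. I'll grip the boss at a yaw of 160° so the knob points away from the pot when it's set down.

Run:
```python
from h import *
plan([(.56,.06,.29,76,10),(.5265,.1325,.25,160,10),(.5265,.1325,.158,160,4)])
```

```text
slide [[-0.013,-0.013,-0.001],[-0.011,-0.015,-0.001],[-0.009,-0.017,-0.001],[-0.007,-0.018,-0.001],[-0.004,-0.018,-0.001],[-0.001,-0.019,-0.001],[0.001,-0.019,-0.0],[0.004,-0.018,-0.001]]
twist [[0,0,np.float64(-0.139)],[0,0,np.float64(-0.139)],[0,0,np.float64(-0.139)],[0,0,np.float64(-0.139)],[0,0,np.float64(-0.139)],[0,0,np.float64(-0.139)],[0,0,np.float64(-0.139)],[0,0,np.float64(-0.139)]]
slide [[0.007,-0.018,-0.0],[0.009,-0.017,-0.001],[0.025,-0.02,0.016],[0.028,-0.016,0.016],[0.03,-0.012,0.016],[0.031,-0.008,0.016],[0.032,-0.003,0.016],[0.032,0.002,0.016]]
twist [[0,0,np.float64(-0.139)],[0,0,np.float64(-0.139)],[0,0,np.float64(-0.14)],[0,0,np.float64(-0.14)],[0,0,np.float64(-0.14)],[0,0,np.float64(-0.14)],[0,0,np.float64(-0.14)],[0,0,np.float64(-0.14)]]
slide [[0.031,0.006,0.016],[0.03,0.011,0.016],[0.028,0.015,0.016],[0.025,0.019,0.016],[0.0,-0.0,0.092],[0.0,-0.0,0.092],[0.0,-0.0,0.092],[0.0,-0.0,0.092]]
twist [[0,0,np.float64(-0.14)],[0,0,np.float64(-0.14)],[0,0,np.float64(-0.14)],[0,0,np.float64(-0.14)],[0,0,np.float64(-0.001)],[0,0,np.float64(-0.001)],[0,0,np.float64(-0.001)],[0,0,np.float64(-0.001)]]
end [0.5266 0.1326 0.158 ] 160.09
```

Two calls and half of the third first, staying high, then check the pose.

Emit:
play_rows(
  slide=[
    [-0.013, -0.013, 0],
    [-0.011, -0.015, 0],
    [-0.009, -0.017, 0],
    [-0.007, -0.018, 0],
    [-0.004, -0.018, 0],
    [-0.001, -0.019, 0],
    [0.001, -0.019, 0],
    [0.004, -0.018, 0],
  ],
  twist=[
    [0, 0, -0.139],
    [0, 0, -0.139],
    [0, 0, -0.139],
    [0, 0, -0.139],
    [0, 0, -0.139],
    [0, 0, -0.139],
    [0, 0, -0.139],
    [0, 0, -0.139],
  ],
)

```text
t: 39.5
tool_pos: [0.5658, 0.0525, 0.2877]
orientation: [2.727, 1.559, 0.001]
force: [-0.5, 0.3, -0.3]
opening: 0.0486
gripper_force: 0.0
```

Emit:
play_rows(
  slide=[
    [0.007, -0.018, 0],
    [0.009, -0.017, 0],
    [0.025, -0.02, 0.014],
    [0.028, -0.016, 0.014],
    [0.03, -0.012, 0.014],
    [0.031, -0.008, 0.014],
    [0.032, -0.003, 0.014],
    [0.032, 0.002, 0.014],
  ],
  twist=[
    [0, 0, -0.139],
    [0, 0, -0.139],
    [0, 0, -0.14],
    [0, 0, -0.14],
    [0, 0, -0.14],
    [0, 0, -0.14],
    [0, 0, -0.14],
    [0, 0, -0.14],
  ],
)

```text
t: 40.3
tool_pos: [0.5397, 0.104, 0.2666]
orientation: [1.412, 2.806, 0.001]
force: [0.0, -0.3, 0.3]
opening: 0.0492
gripper_force: 0.0
```

Emit:
play_rows(
  slide=[
    [0.031, 0.006, 0.014],
    [0.03, 0.011, 0.014],
    [0.028, 0.015, 0.014],
    [0.025, 0.019, 0.014],
    [0, 0, 0],
    [0, 0, 0],
    [0, 0, 0],
    [0, 0, 0],
  ],
  twist=[
    [0, 0, -0.14],
    [0, 0, -0.14],
    [0, 0, -0.14],
    [0, 0, -0.14],
    [0, 0, 0],
    [0, 0, 0],
    [0, 0, 0],
    [0, 0, 0],
  ],
)

```text
t: 41.1
tool_pos: [0.5273, 0.1317, 0.2525]
orientation: [0.555, 3.092, 0.0]
force: [-0.6, 0.1, -0.6]
opening: 0.0486
gripper_force: 0.0
```

```bash
python3 lev.py 2>/dev/null | grep -E "^\[|red|boss"; python3 -c "
from h import *
plan([(.5265,.1325,.17,160,4),(.5265,.1325,.153,160,4)])"
```

```text
[0.52730184 0.13172057 0.25253597] [-0.56378764  0.09173337 -0.63862997] 0.0011182403665739072 -44.18819086540284
red 1052 219.44 145.96 [0.4694 0.1129] [0.4687 0.113  0.1954]
red 129 247.26 374.97 [0.6316 0.0657] [0.7082 0.0249 0.0966]
red 112 262.22 390.04 [0.6481 0.0711] [0.7272 0.0349 0.1034]
boss 1214 282.61 206.89 [0.5243 0.1331 0.1745] 0.1743128076725718
slide [[0.001,0.0,0.082],[0.001,0.001,0.083],[0.001,0.0,0.082],[0.001,0.001,0.083],[0.0,-0.0,0.017],[0.0,-0.0,0.017],[0.0,-0.0,0.017],[0.0,-0.0,0.017]]
twist [[0,0,np.float64(-0.001)],[0,0,np.float64(-0.001)],[0,0,np.float64(-0.001)],[0,0,np.float64(-0.001)],[0,0,np.float64(-0.0)],[0,0,np.float64(-0.0)],[0,0,np.float64(-0.0)],[0,0,np.float64(-0.0)]]
end [0.5265 0.1325 0.1529] 159.92
```

Emit:
play_rows(
  slide=[
    [0.001, 0, 0.082],
    [0.001, 0.001, 0.082],
    [0.001, 0, 0.082],
    [0.001, 0.001, 0.082],
    [0, 0, 0.017],
    [0, 0, 0.017],
    [0, 0, 0.017],
    [0, 0, 0.017],
  ],
  twist=[
    [0, 0, 0],
    [0, 0, 0],
    [0, 0, 0],
    [0, 0, 0],
    [0, 0, 0],
    [0, 0, 0],
    [0, 0, 0],
    [0, 0, 0],
  ],
)

```text
t: 41.95
tool_pos: [0.5271, 0.1328, 0.1541]
orientation: [0.551, 3.091, 0.001]
force: [-0.3, -0.4, 0.1]
opening: 0.0489
gripper_force: 0.0
```

Emit:
play_rows(
  slide=[
    [0, 0, 0],
    [0, 0, 0],
    [0, 0, 0],
    [0, 0, 0],
    [0, 0, 0],
    [0, 0, 0],
    [0, 0, 0],
    [0, 0, 0],
  ],
  twist=[
    [0, 0, 0],
    [0, 0, 0],
    [0, 0, 0],
    [0, 0, 0],
    [0, 0, 0],
    [0, 0, 0],
    [0, 0, 0],
    [0, 0, 0],
  ],
  fingers=1,
  force=40,
)

```text
t: 42.75
tool_pos: [0.5266, 0.1326, 0.1536]
orientation: [0.551, 3.092, -0.0]
force: [-2.6, -3.3, 5.2]
opening: 0.027
gripper_force: 40.0
```

Emit:
play_rows(
  slide=[
    [0, 0, -0.02],
    [0, 0, -0.03],
    [0, 0, -0.04],
    [0, 0, -0.05],
    [0, 0, -0.08],
    [0, 0, -0.12],
    [0, 0, -0.15],
    [0, 0, -0.15],
  ],
  twist=[
    [0, 0, 0],
    [0, 0, 0],
    [0, 0, 0],
    [0, 0, 0],
    [0, 0, 0],
    [0, 0, 0],
    [0, 0, 0],
    [0, 0, 0],
  ],
)

```text
t: 43.55
tool_pos: [0.5258, 0.133, 0.3152]
orientation: [-0.551, -3.093, -0.0]
force: [0.6, 0.1, -3.1]
opening: 0.0271
gripper_force: 40.0
```

```bash
python3 -c "
from h import *
s,p,A=pose();print(p,s['force'],s['opening'])
plan([(.54,0,.40,70,11),(.572,-.311,.40,-41,14),(.572,-.311,.13,-41,7)])"
```

```text
[0.52577716 0.13296656 0.31522156] [ 0.62046072  0.14405112 -3.10272654] 0.02712309663212097
slide [[-0.022,-0.044,-0.031],[-0.027,-0.04,-0.031],[-0.033,-0.036,-0.031],[-0.038,-0.031,-0.031],[-0.042,-0.025,-0.031],[-0.045,-0.019,-0.031],[-0.047,-0.012,-0.031],[-0.048,-0.006,-0.031]]
twist [[0,0,np.float64(0.136)],[0,0,np.float64(0.136)],[0,0,np.float64(0.136)],[0,0,np.float64(0.136)],[0,0,np.float64(0.136)],[0,0,np.float64(0.136)],[0,0,np.float64(0.136)],[0,0,np.float64(0.136)]]
slide [[-0.048,0.001,-0.03],[-0.048,0.008,-0.031],[-0.046,0.015,-0.03],[-0.08,0.039,-0.0],[-0.074,0.05,-0.0],[-0.067,0.059,-0.0],[-0.058,0.068,-0.0],[-0.048,0.075,-0.0]]
twist [[0,0,np.float64(0.136)],[0,0,np.float64(0.136)],[0,0,np.float64(0.136)],[0,0,np.float64(0.132)],[0,0,np.float64(0.132)],[0,0,np.float64(0.132)],[0,0,np.float64(0.132)],[0,0,np.float64(0.132)]]
slide [[-0.037,0.081,-0.0],[-0.026,0.086,-0.0],[-0.013,0.088,-0.0],[-0.001,0.089,-0.0],[0.011,0.089,-0.0],[0.023,0.086,-0.0],[0.035,0.083,-0.0],[0.046,0.077,-0.0]]
twist [[0,0,np.float64(0.132)],[0,0,np.float64(0.132)],[0,0,np.float64(0.132)],[0,0,np.float64(0.132)],[0,0,np.float64(0.132)],[0,0,np.float64(0.132)],[0,0,np.float64(0.132)],[0,0,np.float64(0.132)]]
slide [[0.056,0.069,-0.0],[0.0,0.0,0.154],[0.0,0.0,0.154],[0.0,0.0,0.154],[0.0,0.0,0.154],[0.0,0.0,0.155],[0.0,0.0,0.154],[0.0,0.0,0.155]]
twist [[0,0,np.float64(0.132)],[0,0,np.float64(0.0)],[0,0,np.float64(0.0)],[0,0,np.float64(0.0)],[0,0,np.float64(0.0)],[0,0,np.float64(0.0)],[0,0,np.float64(0.0)],[0,0,np.float64(0.0)]]
end [ 0.572  -0.3109  0.13  ] -40.83
```

Emit:
play_rows(
  slide=[
    [-0.022, -0.044, -0.031],
    [-0.027, -0.04, -0.031],
    [-0.033, -0.036, -0.031],
    [-0.038, -0.031, -0.031],
    [-0.042, -0.025, -0.031],
    [-0.045, -0.019, -0.031],
    [-0.047, -0.012, -0.031],
    [-0.048, -0.006, -0.031],
  ],
  twist=[
    [0, 0, 0.136],
    [0, 0, 0.136],
    [0, 0, 0.136],
    [0, 0, 0.136],
    [0, 0, 0.136],
    [0, 0, 0.136],
    [0, 0, 0.136],
    [0, 0, 0.136],
  ],
)

```text
t: 44.35
tool_pos: [0.5365, 0.0356, 0.3766]
orientation: [2.138, 2.301, 0.001]
force: [-0.6, -0.1, -4.3]
opening: 0.0271
gripper_force: 40.0
```

Emit:
play_rows(
  slide=[
    [-0.048, 0.001, -0.03],
    [-0.048, 0.008, -0.03],
    [-0.046, 0.015, -0.03],
    [-0.08, 0.039, 0],
    [-0.074, 0.05, 0],
    [-0.067, 0.059, 0],
    [-0.058, 0.068, 0],
    [-0.048, 0.075, 0],
  ],
  twist=[
    [0, 0, 0.136],
    [0, 0, 0.136],
    [0, 0, 0.136],
    [0, 0, 0.132],
    [0, 0, 0.132],
    [0, 0, 0.132],
    [0, 0, 0.132],
    [0, 0, 0.132],
  ],
)

```text
t: 45.15
tool_pos: [0.5516, -0.1117, 0.3987]
orientation: [-3.034, -0.816, -0.001]
force: [-0.0, 0.1, -3.8]
opening: 0.0274
gripper_force: 40.0
```

Emit:
play_rows(
  slide=[
    [-0.037, 0.081, 0],
    [-0.026, 0.086, 0],
    [-0.013, 0.088, 0],
    [-0.001, 0.089, 0],
    [0.011, 0.089, 0],
    [0.023, 0.086, 0],
    [0.035, 0.083, 0],
    [0.046, 0.077, 0],
  ],
  twist=[
    [0, 0, 0.132],
    [0, 0, 0.132],
    [0, 0, 0.132],
    [0, 0, 0.132],
    [0, 0, 0.132],
    [0, 0, 0.132],
    [0, 0, 0.132],
    [0, 0, 0.132],
  ],
)

```text
t: 45.95
tool_pos: [0.57, -0.2896, 0.3986]
orientation: [-3.01, 0.898, -0.001]
force: [0.0, -0.4, -3.2]
opening: 0.0275
gripper_force: 40.0
```

Emit:
play_rows(
  slide=[
    [0.056, 0.069, 0],
    [0, 0, 0],
    [0, 0, 0],
    [0, 0, 0],
    [0, 0, 0],
    [0, 0, 0],
    [0, 0, 0],
    [0, 0, 0],
  ],
  twist=[
    [0, 0, 0.132],
    [0, 0, 0],
    [0, 0, 0],
    [0, 0, 0],
    [0, 0, 0],
    [0, 0, 0],
    [0, 0, 0],
    [0, 0, 0],
  ],
)

```text
t: 46.75
tool_pos: [0.5725, -0.3108, 0.3977]
orientation: [2.944, -1.095, 0.0]
force: [-0.2, 0.5, -3.5]
opening: 0.0275
gripper_force: 40.0
```

```bash
python3 -c "
from h import *
c=cams.get_calibration('wrist');s,p,A=pose();im,d=cams.read_camera('wrist');print(p,s['force'],s['opening'])
cv2.imwrite('pics/w11.png',im[:,:,::-1])
plan([(.572,-.311,.11,-41,7),(.572,-.311,.055,-41,5),(.572,-.311,.046,-41,4)])"
```

```text
[ 0.57249875 -0.31079549  0.39774963] [-0.18723605  0.46418615 -3.50898748] 0.0275343214534631
slide [[-0.0,0.0,0.164],[-0.0,0.0,0.164],[-0.0,0.0,0.165],[-0.0,0.0,0.164],[-0.0,0.001,0.165],[-0.001,0.0,0.164],[-0.0,0.001,0.165],[-0.0,-0.0,0.044]]
twist [[0,0,np.float64(0.0)],[0,0,np.float64(0.0)],[0,0,np.float64(0.0)],[0,0,np.float64(0.0)],[0,0,np.float64(0.0)],[0,0,np.float64(0.0)],[0,0,np.float64(0.0)],[0,0,np.float64(0.001)]]
slide [[-0.0,-0.0,0.044],[-0.0,-0.0,0.044],[-0.0,-0.0,0.044],[-0.0,-0.0,0.044],[-0.0,-0.0,0.009],[-0.0,-0.0,0.009],[-0.0,-0.0,0.009],[-0.0,-0.0,0.009]]
twist [[0,0,np.float64(0.001)],[0,0,np.float64(0.001)],[0,0,np.float64(0.001)],[0,0,np.float64(0.001)],[0,0,np.float64(-0.001)],[0,0,np.float64(-0.001)],[0,0,np.float64(-0.001)],[0,0,np.float64(-0.001)]]
end [ 0.572  -0.3111  0.046 ] -40.88
```

View pics/w11.png

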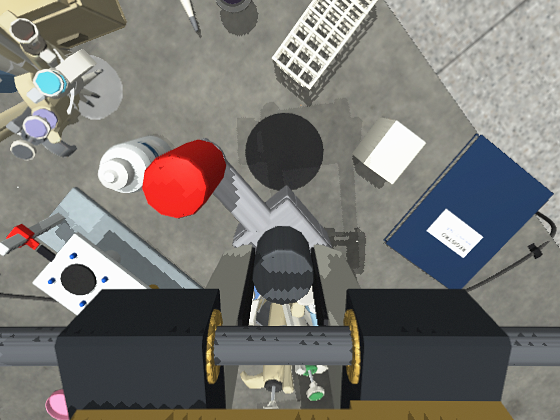

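The crank hangs level (boss at (284,260), knob at (185,178)). The empty mat is at (284,151) and the bottle and carton are clear. Lowering it.

Emit:
play_rows(
  slide=[
    [0, 0, 0.164],
    [0, 0, 0.164],
    [0, 0, 0.164],
    [0, 0, 0.164],
    [0, 0, 0.164],
    [0, 0, 0.164],
    [0, 0, 0.164],
    [0, 0, 0.044],
  ],
  twist=[
    [0, 0, 0],
    [0, 0, 0],
    [0, 0, 0],
    [0, 0, 0],
    [0, 0, 0],
    [0, 0, 0],
    [0, 0, 0],
    [0, 0, 0],
  ],
)

```text
t: 47.6
tool_pos: [0.569, -0.3088, 0.0933]
orientation: [-2.942, 1.095, 0.015]
force: [-1.6, 1.0, -4.4]
opening: 0.0272
gripper_force: 40.0
```

Emit:
play_rows(
  slide=[
    [0, 0, 0.044],
    [0, 0, 0.044],
    [0, 0, 0.044],
    [0, 0, 0.044],
    [0, 0, 0.009],
    [0, 0, 0.009],
    [0, 0, 0.008],
    [0, 0, 0],
  ],
  twist=[
    [0, 0, 0],
    [0, 0, 0],
    [0, 0, 0],
    [0, 0, 0],
    [0, 0, 0],
    [0, 0, 0],
    [0, 0, 0],
    [0, 0, 0],
  ],
)

```text
t: 48.4
tool_pos: [0.5726, -0.3112, 0.0494]
orientation: [2.944, -1.096, 0.001]
force: [0.4, -0.4, -4.9]
opening: 0.0273
gripper_force: 40.0
```

Emit:
play_rows(
  slide=[
    [0, 0, 0.004],
    [0, 0, 0.004],
    [0, 0, 0.004],
    [0, 0, 0.002],
    [0, 0, 0],
    [0, 0, 0],
    [0, 0, 0],
    [0, 0, 0],
  ],
  twist=[
    [0, 0, 0],
    [0, 0, 0],
    [0, 0, 0],
    [0, 0, 0],
    [0, 0, 0],
    [0, 0, 0],
    [0, 0, 0],
    [0, 0, 0],
  ],
)

```text
t: 49.2
tool_pos: [0.5729, -0.3113, 0.0467]
orientation: [2.944, -1.096, 0.002]
force: [-2.8, 1.5, 5.1]
opening: 0.0271
gripper_force: 40.0
```

In contact with the mat (force changed from -5 to +5 N). Releasing and backing off.

Emit:
play_rows(
  slide=[
    [0, 0, 0],
    [0, 0, 0],
    [0, 0, 0],
    [0, 0, 0],
    [0, 0, -0.06],
    [0, 0, -0.15],
    [0, 0, -0.19],
    [0, 0, -0.19],
  ],
  twist=[
    [0, 0, 0],
    [0, 0, 0],
    [0, 0, 0],
    [0, 0, 0],
    [0, 0, 0],
    [0, 0, 0],
    [0, 0, 0],
    [0, 0, 0],
  ],
  fingers=-0.05,
)

```text
t: 50.0
tool_pos: [0.5721, -0.3109, 0.1955]
orientation: [-2.944, 1.096, 0.0]
force: [0.0, 0.0, -0.1]
opening: 0.0488
gripper_force: 0.0
```

Emit:
play_rows(
  slide=[
    [0, 0, -0.19],
    [0, 0, -0.19],
    [0, 0, -0.19],
    [0, 0, -0.19],
    [0, 0, 0],
    [0, 0, 0],
    [0, 0, 0],
    [0, 0, 0],
  ],
  twist=[
    [0, 0, 0],
    [0, 0, 0],
    [0, 0, 0],
    [0, 0, 0],
    [0, 0, 0],
    [0, 0, 0],
    [0, 0, 0],
    [0, 0, 0],
  ],
)

```text
t: 50.8
tool_pos: [0.5719, -0.3107, 0.3809]
orientation: [-2.943, 1.096, 0.006]
force: [0.3, -0.2, -0.9]
opening: 0.0489
gripper_force: 0.0
```

Run:
```python
from h import *
c=cams.get_calibration("wrist");s,p0,A=pose();p,d=cams.read_camera("wrist");P=cloud(d,c);print(s["t"],p0,s["force"])
for nm,lo,hi in(("boss",.062,.071),("arm/hub",.031,.039),("sl",.08,.092)):
    k=(P[...,2]>lo)&(P[...,2]<hi)&(np.hypot(P[...,0]-.58,P[...,1]+.31)<.09)
    for a,u,v in blobs(k,60): print(nm,a,u,v,P[int(v),int(u)].round(4),np.median(P[k][:,2]))
t,D=cams.read_camera("top");P=cloud(D,cams.get_calibration("top"))
r,g,b=[t[...,i].astype(int) for i in range(3)]
k=(r>165)&(r-b>12)&(r-b<60)&(g>155)&(np.hypot(P[...,0]-.445,P[...,1])<.045);print("dish",k.sum(),np.median(P[k],0))
o=np.zeros((420,800,3),np.uint8);o[:,:400]=p[:,100:500];o[:400,400:]=cv2.resize(t[90:270,200:380],(400,400),interpolation=2)
cv2.imwrite("pics/fin.png",o[:,:,::-1])
```

```text
50.8 [ 0.57185154 -0.31073603  0.3808787 ] [ 0.32364923 -0.19410365 -0.90778222]
boss 349 282.07 154.2 [ 0.5767 -0.3119  0.0674] 0.06729668534552471
arm/hub 631 275.92 141.69 [ 0.5929 -0.3131  0.0355] 0.03531624330151806
sl 297 250.77 119.68 [ 0.6371 -0.3128  0.0884] 0.08826668844996804
dish 311 [ 0.44808432 -0.00164093  0.11156535]
```

View pics/fin.png

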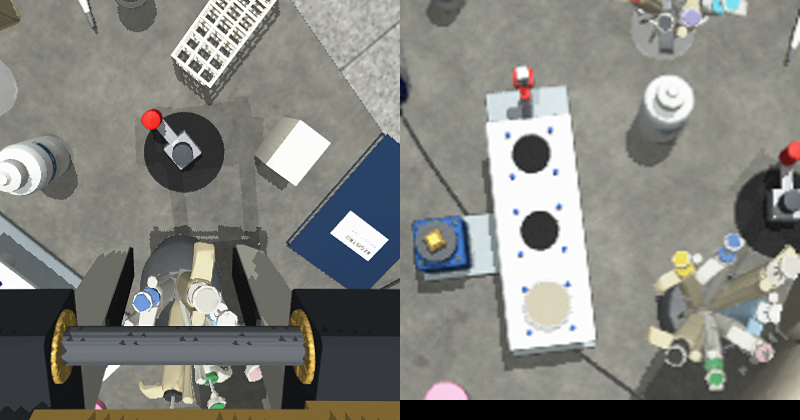

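The crank stands upright at the mat's centre (182,152). The dish is home in nest 1 at (547,304) with the platform still at 0.0965, and the bottle and carton haven't moved. Handing in.

```bash
python3 -c "
from plant import robot
print(robot.close_job())"
```

```text
the job is handed in; nothing more can be done
None
```

I handed the job in at about 51 s of robot time; `close_job` returned no verdict. The one real dish is pressed home and level in nest 1, the pointer is within about 0.5 mm of the red index, the crank stands upright near the middle of its mat, and the bottle and carton were left where they were.

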